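# Load the turbo rotor transport rack and clamp its keeper bar with the click wrench

## Robot

A 6-joint arm with a two-finger parallel gripper is mounted at the origin on the work surface. World frame = base frame: x ahead of the robot, y to its left, z up, the work surface at z = 0. Lengths are in mm, angles in rad, forces in N, time in s.
With the tool pointing down it reaches from about 300 to 775 mm from the base axis. Payload 14.6 kg.
Tool frame: the origin (TCP) lies at the very end of the fingers, on their centre line; the grasp point (between the pads) lies 19 mm behind it; z points along the fingers, y is the line along which they close (so a half turn about z gives the same grasp; the last joint's range is limited). The gripper opens to 94 mm and grips with 3 to 60 N. Pads are 16 mm wide; open, the fingers measure 119 mm over their backs; the gripper's body (75 mm by 177 mm) begins 78 mm behind the grasp point.
Start: joints at [1.2, 0.3, 1.521, -0, 1.321, -0.067], TCP at [164.529, 524.804, 205.446] pointing down, gripper open.
Joint ranges: [-3.03, 3.03], [-0.79, 2.21], [0.23, 2.52], [-1.04, 4.18], [0, 3.07], [-2.55, 2.55]. Speed limits (rad/s): [2.22, 2.22, 2.57, 3.14, 3.14, 3.14].

## Interface

Orientations are given as [roll, pitch, yaw] about the fixed x, y, z axes, in that order (R = Rz(yaw) Ry(pitch) Rx(roll)).
In Python, from cell import manip, optics gives the robot as it stands.
- The arm moves only by the shell command python3 -m crank 'ROWS' [FORCE]. ROWS is JSON, a list of rows, each a list of 7 numbers: the opening in per cent of the stroke, from 0 (shut) to 100 (fully open), then the shift along the tool's x, y, z in mm, then the turn, a rotation vector about the tool's x, y, z in rad. A call has 1 to 10 rows; each row is the pose to reach, as a shift and turn from the pose commanded when the call began, along the tool's axes at that moment; what a row does not reach only later rows make up. A row lasts 1/10 s, in which the tool goes at most 50 mm and 8.59 degrees, less where a joint would pass 70% of its speed; a pose out of reach is approached as far as the arm can. A call with a gripper value outside its range is refused whole. The fingers move at their own pace and stop on an object; FORCE is the grip in N (left out, the last holds). Time passes only in rows, so rows that repeat a pose let the fingers close. It gives the time, the measured TCP pose, the force, the opening and the grip force at its end, in the units of the state.
- manip.read_state(): the state, without advancing time (a new reading comes with each control period).
- optics.camera(name): name is "scene" or "top"; returns (picture, depth): 384x512x3 uint8, red, green, blue; 384x512 float32, mm along the optical axis (not along the pixel's ray), 0 where there is no reading.
- optics.calibration(name): a dict with "camera_matrix" (3x3 intrinsics, pixels), "R" (3x3) and "t" (3): a world point X has camera coordinates R X + t. Camera axes: x right, y down, z forward; pixel columns grow to the right and rows downward; lengths in mm; the calibration is good to about 2 mm. A picture is of the moment at which its call begins. calibration takes no time and is no camera call.
- manip.sign_off(): hands the job in; it is judged then, once.
The state is a dict: "clock": time; "joints": joint angles; "qd": joint speeds; "effort": joint torques, N m; "eef_pos": TCP position; "eef_rot": TCP orientation; "wrist_force": force on the tool from outside, world axes, zero at the start; "moment": the same for the moment, N m; "finger_gap": finger opening in mm; "finger_force": force on a finger pad.
Only numpy, scipy, OpenCV 4.12 (cv2) and the standard library are available. Lean on these libraries where they do the work, as an engineer would, in place of code of your own. Each camera call takes 0.05 s, during which the arm holds its last target. There are 200 camera calls.

## Task

Pack the turbine rotors that lie on the white foam mat for the balancing shop: swing the rack's keeper bar out of the way, lay every rotor across the two notched rails, each in its own pair of V-notches, with the wheel hanging just outside the rail on the robot's side. With all of them lying in place, swing the keeper bar fully home over the shafts, then turn the torque wrench on the clamp nut clockwise until it breaks over at its set torque, stop there without bending it on to its end stop, and let it spring straight again. Leave the other parts on the bench alone.

Things in the scene. Friction and masses are not known exactly. Their poses are not given: they have to be found in the camera images.
- rack: fixed steel rack, base plate 160 x 420 x 12 mm. Origin: under its middle on the bench; y along the rails, x across them (-x: robot's side), z up. Two upright rails 7 mm thick, 250 mm long, middles at x = -27 and +45, tops 96 mm above the bench, each with four 90-degree V-notches 25 mm wide, 12 mm deep. Posts 30 mm square, 70 mm high at x = 12, y = 165 and -175 carry keeper pivot and clamp nut
- notch1 (a point): where a rotor's origin lies when its shaft is seated in the first pair of notches: rack x = 0, y = +96, z = 95 mm, the shaft level along the rack's x, thread towards +x, wheel outside the rail on the -x side (its back then 5 mm clear of the rail; -14 to +12 mm along x will do)
- notch2 (a point): the same for the second pair of notches, y = +32 mm
- notch3 (a point): the same for the third pair, y = -32 mm
- notch4 (a point): the same for the fourth pair, y = -96 mm
- keeper (a joint): angle (rad) of the keeper bar, 22 mm wide, pivoted about a vertical stud at the rack's +y end. 0 (stop): home, running along the rack above the shafts, its slotted end under the clamp nut. Grows to 1.35 (stop) as it swings to +x, counter-clockwise from above; above 1.0 it clears all notches. Stays where left; 1.5 N at the knob moves it
- keeper_knob (a point): middle of the upright black knob (22 mm diameter, 24 mm high) on top of the keeper bar, 101 mm from the pivot, 132 mm above the bench, its top at 144. The bar under it: underside 106, top 114 mm above the bench, its stepped ends at 70
- keeper_pivot (a point): axis of the keeper bar's pivot stud, at height 70 mm
- nut (a joint): turn of the clamp nut (rad; grows clockwise from above = tightening); starts slack at 0 to 0.15, tight against a hard stop at 0.55. Drags with about 1 N m, stays where it is left
- click (a joint): break-over angle (rad) of the wrench handle about the pin in its head, 40 mm from the nut axis towards the handle. Stays 0 until the nut is tight and the torque about the pin passes 2 N m (12 N at the middle of the grip), then yields clockwise; it has clicked above 0.12, should not pass 0.36, end stop at 0.42. A spring straightens it when let go
- wrench_grip (a point): middle of the round black grip (26 mm diameter, 104 mm long) of the torque wrench, 205 mm from the nut axis, its axis level at 103 mm above the bench. The wrench sits on the clamp nut, its handle pointing out over the bench. x: outwards along the handle
- nut_axis (a point): vertical axis of the clamp nut, at the height of the handle's axis (103 mm)
- mat: white foam mat on which the rotors lie side by side, 200 x 300 x 4 mm, fixed; origin under its middle
- rotor1: turbine wheel on its steel shaft, 158 mm long, 0.34 kg; may be absent. Origin: on the shaft axis at the balance point, where it is best gripped; x along the axis from wheel to thread. 8-bladed wheel, 50 mm diameter, from x = -36 to -64 mm, hub nose to -72; plain shaft 16 mm diameter from -36 to +62; thread 10 mm diameter to +86
- rotor2: another rotor, the same as rotor1; may be absent. On the mat each rotor lies on two blade tips and its thread end, the axis sloping about 8 degrees down towards the thread, the origin about 18 mm above the mat, wheels roughly towards the robot
- rotor3: another rotor, the same as rotor1; may be absent
- rotor4: another rotor, the same as rotor1; may be absent
- cover: aluminium compressor cover (snail shell), about 150 mm across, 70 mm high, loose bystander; origin under its middle
- core: dark cast bearing housing, 96 mm diameter, 62 mm high, loose bystander; origin under its middle
- gasket: thin flat steel gasket ring, 120 mm across, 4 mm thick, loose bystander on the bench in front of the rack; origin at its middle
Mind the look-alikes: they are no part of the job. What is shaped like the rotor1 but green or yellow is not meant.

How it is judged (in metres and radians):
On the way, in this order (a step that is already met when the one before it is completed fails the run):
1. every rotor lies at rest in its own V-notches across both rails, wheel on the robot's side, the keeper bar still swung open (z of rotor1 in the frame of rack between 0.09 and 0.099 m and x of rotor1 in the frame of rack between -0.014 and 0.012 m and y of rotor1 in the frame of rack between -0.112 and 0.112 m and angle between the x axis of each of rotor1, rotor2, rotor3, rotor4 and the x axis of rack, either way round below 0.08 rad and linear speed of each of rotor1, rotor2, rotor3, rotor4 below 0.04 m/s and z of rotor2 in the frame of rack between 0.09 and 0.099 m and x of rotor2 in the frame of rack between -0.014 and 0.012 m and y of rotor2 in the frame of rack between -0.112 and 0.112 m and z of rotor3 in the frame of rack between 0.09 and 0.099 m and x of rotor3 in the frame of rack between -0.014 and 0.012 m and y of rotor3 in the frame of rack between -0.112 and 0.112 m and z of rotor4 in the frame of rack between 0.09 and 0.099 m and x of rotor4 in the frame of rack between -0.014 and 0.012 m and y of rotor4 in the frame of rack between -0.112 and 0.112 m and value of joint keeper above 0.2 rad), for 0.2 s.
2. the keeper bar is swung fully home over the shafts, the nut not yet tight (z of rotor1 in the frame of rack between 0.09 and 0.099 m and x of rotor1 in the frame of rack between -0.014 and 0.012 m and y of rotor1 in the frame of rack between -0.112 and 0.112 m and angle between the x axis of each of rotor1, rotor2, rotor3, rotor4 and the x axis of rack, either way round below 0.08 rad and linear speed of each of rotor1, rotor2, rotor3, rotor4 below 0.04 m/s and z of rotor2 in the frame of rack between 0.09 and 0.099 m and x of rotor2 in the frame of rack between -0.014 and 0.012 m and y of rotor2 in the frame of rack between -0.112 and 0.112 m and z of rotor3 in the frame of rack between 0.09 and 0.099 m and x of rotor3 in the frame of rack between -0.014 and 0.012 m and y of rotor3 in the frame of rack between -0.112 and 0.112 m and z of rotor4 in the frame of rack between 0.09 and 0.099 m and x of rotor4 in the frame of rack between -0.014 and 0.012 m and y of rotor4 in the frame of rack between -0.112 and 0.112 m and value of joint keeper below 0.06 rad and value of joint nut below 0.45 rad), for 0.1 s.
3. the torque wrench breaks over with the nut tight and the bar home (value of joint keeper below 0.06 rad and value of joint nut above 0.5 rad and value of joint click above 0.12 rad), for 0.05 s.
At the end, for the whole second after the job is handed in: Every rotor present rests in V-notches (axis at 90 to 99 mm in the rack frame, origin within -14..+12 mm of the rack's x = 0, aligned within 0.08 rad of the rack's x, at rest); keeper bar home (below 0.06 rad); nut tight (above 0.50 rad); wrench sprung straight (below 0.06 rad) (z of rotor1 in the frame of rack between 0.09 and 0.099 m and x of rotor1 in the frame of rack between -0.014 and 0.012 m and y of rotor1 in the frame of rack between -0.112 and 0.112 m and angle between the x axis of each of rotor1, rotor2, rotor3, rotor4 and the x axis of rack, either way round below 0.08 rad and linear speed of each of rotor1, rotor2, rotor3, rotor4 below 0.04 m/s and z of rotor2 in the frame of rack between 0.09 and 0.099 m and x of rotor2 in the frame of rack between -0.014 and 0.012 m and y of rotor2 in the frame of rack between -0.112 and 0.112 m and z of rotor3 in the frame of rack between 0.09 and 0.099 m and x of rotor3 in the frame of rack between -0.014 and 0.012 m and y of rotor3 in the frame of rack between -0.112 and 0.112 m and z of rotor4 in the frame of rack between 0.09 and 0.099 m and x of rotor4 in the frame of rack between -0.014 and 0.012 m and y of rotor4 in the frame of rack between -0.112 and 0.112 m and value of joint each of keeper, click below 0.06 rad and value of joint nut above 0.5 rad); the robot touches nothing.
It fails at once if the wrench is bent on towards its end stop after it has clicked (value of joint click above 0.37 rad).
It fails at once if the nut is tightened while the keeper bar is not under it (value of joint nut above 0.45 rad and value of joint keeper above 0.2 rad and value of joint click above 0.05 rad).
It fails at once if another part on the bench is pushed about (distance of any of cover, core, gasket from where it was at the start of the episode above 0.03 m).
Of rotor1, rotor2, rotor3, rotor4 only 2 to 4 are there at a start; the rules pass over those that are not, and their reading is None.
At some moment in a run one of rotor1, rotor2, rotor3, rotor4 may be knocked a few centimetres aside while the robot is not near it.
It also fails if it takes over 210 s, if anything falls off the work surface, if the arm or the gripper's body presses on something with over 40 N, if the wrist force passes 120 N, or if a joint passes its speed limit or range.

## Working session

There is one attempt and no reset: what is moved stays moved. The work goes in short steps, Python scripts to look and compute and a shell command to move; the robot and the scene stay as the last step left them, time stands still between calls to the robot, and variables do not carry over. Pictures are saved under pics/ and viewed, at most 14 in all, crops included, and the job is handed in when it is done.

```bash
mkdir -p pics; ls; cat > h.py <<'E'
import numpy as np,cv2
from cell import manip,optics
def shot(n,name=None):
    im,d=optics.camera(n)
    if name: cv2.imwrite('pics/'+name,im[:,:,::-1])
    return im,d
def cal(n):
    c=optics.calibration(n); return [np.array(c[k],float) for k in('camera_matrix','R','t')]
def ray(n,u,v,z):
    K,R,t=cal(n); t=t.ravel(); C=-R.T@t; d=R.T@np.linalg.inv(K)@np.array([u,v,1.]); return C+d*(z-C[2])/d[2]
def cloud(n,d):
    K,R,t=cal(n); v,u=np.mgrid[:d.shape[0],:d.shape[1]]
    P=np.stack([(u-K[0,2])/K[0,0]*d,(v-K[1,2])/K[1,1]*d,d],-1)
    return (P-t.ravel())@R
E
python3 - <<'E'
from h import *
np.set_printoptions(precision=3,suppress=True)
for n in('top','scene'):
    im,d=shot(n,n+'0.png'); np.savez(n+'0.npz',im=im,d=d)
    K,R,t=cal(n); print(n,K[0,0],-R.T@t.ravel(),R[2])
s=manip.read_state(); print({k:s[k] for k in('clock','eef_pos','eef_rot','finger_gap','wrist_force')})
E
```

```text
pics
top 398.7223367169727 [ 230.217   87.056 1532.079] [ 0.165  0.005 -0.986]
scene 399.0362282381115 [1360.561  245.447  984.487] [-0.701 -0.135 -0.7  ]
{'clock': 0.1, 'eef_pos': array([164.438, 524.593, 204.946]), 'eef_rot': array([-3.141, -0.   ,  2.838]), 'finger_gap': 93.57557970441223, 'wrist_force': array([ 0.84 , -0.016,  0.383])}
```

View pics/top0.png

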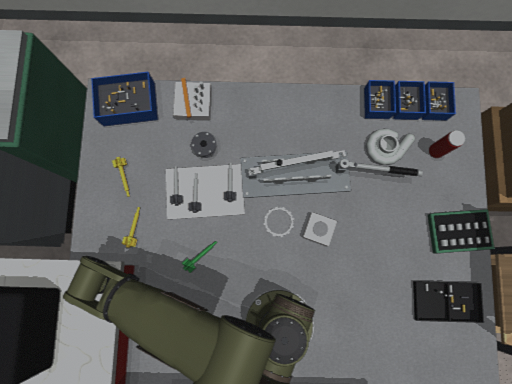

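View pics/scene0.png

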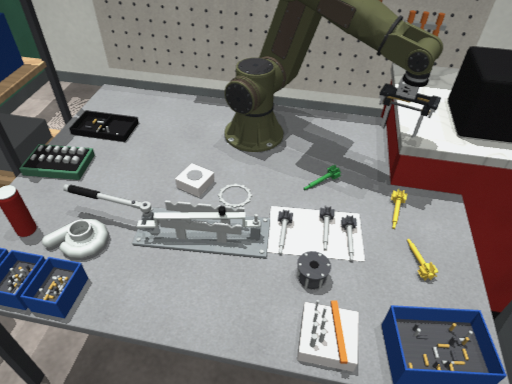

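Top view: three grey rotors lie on the mat around (177,185), (196,190) and (230,183), with the rack at about (297,175). The keeper is partly swung, its pivot at (252,172). The wrench nut is at (343,166) and its grip at (405,172).

```bash
python3 - <<'E'
from h import *
np.set_printoptions(precision=1,suppress=True)
z=np.load('top0.npz'); im,d=z['im'],z['d']; P=cloud('top',d)
c=im[130:230,155:430,::-1]; cv2.imwrite('pics/crop.png',cv2.resize(c,None,fx=2.9,fy=2.9,interpolation=cv2.INTER_CUBIC))
print('bench z',np.median(P[215:230,330:350,2]),'mat',np.median(P[205:214,175:225,2]))
# base plate corners via height
m=((P[...,2]>7)&(P[...,2]<17)).astype(np.uint8); m[:, :238]=0;m[:,355:]=0;m[:150]=0;m[200:]=0
q=P[m>0]; print('plate n',len(q)); 
r=cv2.minAreaRect(q[:,:2].astype(np.float32)); print(r)
# rails: height 90..100
m=(P[...,2]>88)&(P[...,2]<99); m[:,:250]=0;m[:,340:]=0;m[:150]=0;m[200:]=0
q=P[m];print('z88-99',len(q),q[::6])
# rotors
for (u0,u1) in((165,186),(186,206),(220,240)):
    s=np.zeros(d.shape,bool); s[160:216,u0:u1]=1; k=s&(P[...,2]>9)&(P[...,2]<70)
    q=P[k]; print(u0,len(q),q.mean(0)); 
    mu=q.mean(0);_,_,V=np.linalg.svd((q-mu)[:,:2]);v=V[0]*np.sign(V[0,0]); t=(q[:,:2]-mu[:2])@v; print('dir',v,'yaw',np.arctan2(v[1],v[0]),'ends',mu[:2]+v*t.min(),mu[:2]+v*t.max())
E
```

```text
bench z 1.5327163706255789 mat 4.65846211466006
plate n 2735
((561.7008666992188, -60.502655029296875), (191.57427978515625, 457.994384765625), 2.810749053955078)
z88-99 149 [[ 615.2 -176.3   93.1]
 [ 601.5   27.9   96.1]
 [ 604.    -9.5   90.1]
 [ 596.3   57.5   98.5]
 [ 597.7   24.2   96.4]
 [ 595.1   38.7   90.2]
 [ 554.8  115.6   91.3]
 [ 545.6 -138.9   94.4]
 [ 546.6 -179.4   94.6]
 [ 540.3 -112.6   98.3]
 [ 543.5 -162.    89. ]
 [ 535.5  -36.    93.8]
 [ 535.9  -65.3   95.4]
 [ 538.   -88.2   88.4]
 [ 536.7 -116.4   97.8]
 [ 537.5 -138.6   96.8]
 [ 530.    11.9   96.1]
 [ 530.9  -10.2   94.5]
 [ 531.1  -39.4   97.3]
 [ 531.9  -65.1   96.7]
 [ 525.3   66.9   93.8]
 [ 527.2   33.6   88.7]
 [ 526.4    4.6   96.5]
 [ 521.3   66.9   95. ]
 [ 522.8   44.7   90.8]]
165 284 [487.  401.6  27.7]
dir [1.  0.2] yaw 0.1559769973689345 ends [402.6 388.4] [584.6 417. ]
186 276 [464.  326.8  27.8]
dir [1.  0.1] yaw 0.06451774585397783 ends [394.1 322.3] [583.3 334.5]
220 286 [502.8 195.8  27.5]
dir [ 1. -0.] yaw -0.0004862830010661945 ends [397.5 195.8] [602.1 195.7]
```

View pics/crop.png

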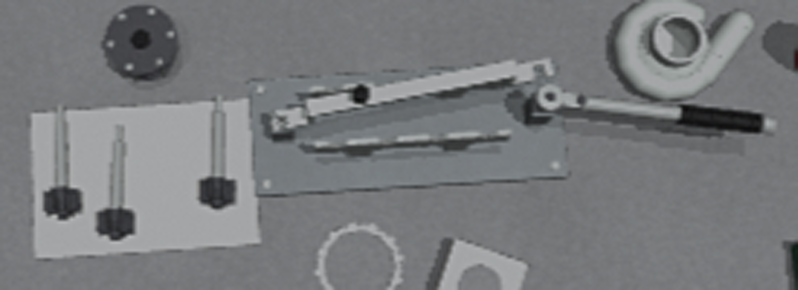

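The crop shows the bluish rack plate with its screws at (258,90), (265,184) and (556,165). The keeper is a bit open, with its knob at (360,94). The nut is at (547,98) and the black grip spans (682,113) to (763,124). The rotor wheels are at (62,202), (116,222) and (217,192).

```bash
cat > meas.py <<'E'
from h import *
np.set_printoptions(precision=1,suppress=True)
def poly(n,uv,z): return np.array([ray(n,u,v,z)[:2] for u,v in uv])
def rotors(n,im,P,seg):
    out=[]
    g=im.max(2); 
    for s in seg:
        k=s&(P[...,2]>9)&(P[...,2]<70)
        k=cv2.morphologyEx(k.astype(np.uint8),cv2.MORPH_OPEN,np.ones((2,2)))>0
        dark=k&(g<90); vs,us=np.nonzero(dark); 
        w=ray(n,np.median(us),(vs.min()+vs.max())/2,37)[:2]
        vs,us=np.nonzero(k&(g>=100)); sh=np.array([ray(n,u,v,24)[:2] for u,v in zip(us,vs)])
        mu=sh.mean(0);_,_,V=np.linalg.svd(sh-mu);v=V[0]*np.sign(V[0,0])
        t=(sh-mu)@v
        o=w+50*v; o=mu+v*((o-mu)@v)
        out.append((o,np.arctan2(v[1],v[0]),t.max()-t.min(),mu+v*t.max()-88*v,len(vs),dark.sum()))
    return out
if __name__=='__main__':
    z=np.load('top0.npz'); im,d=z['im'],z['d']; P=cloud('top',d)
    seg=[]
    for (u0,u1) in((165,187),(187,206),(220,240)):
        s=np.zeros(d.shape,bool); s[155:216,u0:u1]=1; seg.append(s)
    for r in rotors('top',im,P,seg): print(*r)
    hsv=cv2.cvtColor(im,cv2.COLOR_RGB2HSV)
    print('plate hsv',hsv[190,260],hsv[190,320],'bench',hsv[215,330],hsv[145,330])
    m=cv2.inRange(hsv,(85,25,60),(125,120,200)); m[:, :230]=0;m[:,360:]=0;m[:140]=0;m[205:]=0
    m=cv2.morphologyEx(m,cv2.MORPH_OPEN,np.ones((3,3)))
    vs,us=np.nonzero(m); hull=cv2.convexHull(np.stack([us,vs],1).astype(np.int32)).reshape(-1,2)
    q=poly('top',hull,12).astype(np.float32); print('plate',cv2.minAreaRect(q),m.sum()//255)
    cv2.imwrite('pics/m.png',m)
    # rails: line fit
    k=(P[...,2]>85)&(P[...,2]<102); k[:,:255]=0;k[:,332:]=0;k[:174]=0;k[200:]=0
    q=P[k]; q=q[q[:,0]<560]; vx,vy,x0,y0=cv2.fitLine(q[:,:2].astype(np.float32),cv2.DIST_HUBER,0,.01,.01).ravel()
    print('rail',x0,y0,'yaw',np.arctan2(-vx*np.sign(vy),abs(vy)),'ext',q[:,1].min(),q[:,1].max(),len(q))
    g=im.max(2)
    def dk(v0,v1,u0,u1,zz,th=60):
        b=np.zeros_like(g);b[v0:v1,u0:u1]=g[v0:v1,u0:u1]<th; vs,us=np.nonzero(b); q=poly('top',np.stack([us,vs],1),zz)
        return q
    q=dk(156,168,272,287,140); print('knob',q.mean(0),len(q))
    q=dk(160,180,386,422,114); mu=q.mean(0);V=np.linalg.svd(q-mu)[2][0];V*=np.sign(-V[1]); t=(q-mu)@V
    print('grip',mu,'dir',V,'len',np.ptp(t),'nut',mu+V*(t.min()+t.max())/2-205*V)
    kk=(P[...,2]>105)&(P[...,2]<125); kk[:,:255]=0;kk[:,338:]=0;kk[:145]=0;kk[176:]=0
    q=P[kk][:,:2]; mu=q.mean(0);V=np.linalg.svd(q-mu)[2][0];V*=np.sign(-V[1]);print('bar',mu,np.arctan2(V[1],V[0]),'abs dir',len(q))
E
python3 meas.py
```

```text
[499.3 397.4] 0.1705061421909021 153.34243857623494 [491.1 396. ] 131 101
[560.9 327.4] 0.07204505145323374 214.4445019977211 [527.4 325. ] 133 104
[518.6 189.1] 0.11043993815544888 148.98973493057818 [508.  187.9] 131 96
plate hsv [103  14 125] [103  17 132] bench [105   8 126] [110   6 120]Traceback (most recent call last):
  File "meas.py", line 28, in <module>
    vs,us=np.nonzero(m); hull=cv2.convexHull(np.stack([us,vs],1).astype(np.int32)).reshape(-1,2)
                              ^^^^^^^^^^^^^^^^^^^^^^^^^^^^^^^^^^^^^^^^^^^^^^^^^^^^^^^^^^^^
AttributeError: 'NoneType' object has no attribute 'reshape'
```

```bash
python3 - <<'E'
from h import *
z=np.load('top0.npz'); im,d=z['im'],z['d']; P=cloud('top',d)
a=cv2.resize(im[155:222,160:250,::-1],None,fx=8,fy=8,interpolation=cv2.INTER_NEAREST)[:290*1]
g=im[...,2].astype(int); 
for v in(170,180,186): print(v,g[v,168:190],P[v,168:190,2].astype(int))
a=cv2.resize(im[155:222,163:245,::-1],None,fx=4.5,fy=4.5,interpolation=cv2.INTER_NEAREST)
k=np.clip(P[155:222,163:245,2]*5,0,255).astype(np.uint8); k=cv2.cvtColor(cv2.resize(k,None,fx=4.5,fy=4.5,interpolation=cv2.INTER_NEAREST),cv2.COLOR_GRAY2BGR)
b=np.hstack([a,k]); cv2.imwrite('pics/mat.png',b)
E
```

```text
170 [169 169 167 168 169 160 144 145 136 143 168 169 167 167 167 167 167 166
 168 167 168 166] [ 2  9 -2  1  1  8  0 12 16  0  4  2  6  2  2  1  9  7  2  3  8  2]
180 [166 166 167 167 168 155 129 148 140 110 112 167 168 166 167 166 166 166
 166 167 166 166] [ 4  1  5  0  3  0 27 20 25 26  9  0  2  5  3  1  4  8  7 10  2  0]
186 [168 167 166 167 168 154 128 146 143 116 119 168 168 166 167 167 167 166
 167 166 166 167] [ 0  2  6  1  2  0 24 30 27 29 21  0  0 -1 -4  7  4  4  5  5  1 -3]
```

View pics/mat.png

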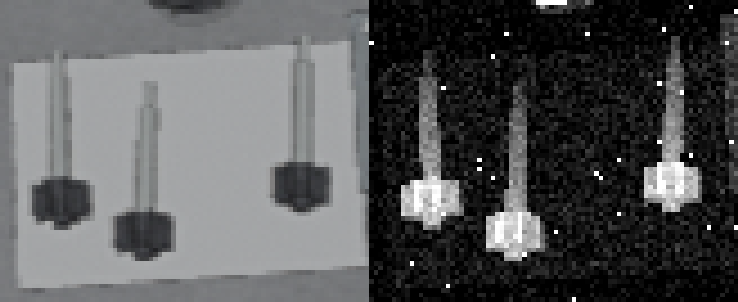

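The enlarged mat shows three rotors with their shafts running up (+x) and dark wheels below. The right-hand panel, the depth image, has isolated noisy pixels, so I'll median-filter it.

```bash
python3 - <<'E'
s=open('meas.py').read()
a=s.index('def rotors'); b=s.index("if __name__")
s=s[:a]+'''def rotors(n,im,P,roi):
    v0,v1,u0,u1=roi
    g=im.max(2); H=cv2.medianBlur(P[...,2].astype(np.float32),3)
    k=np.zeros(g.shape,np.uint8); k[v0:v1,u0:u1]=(H[v0:v1,u0:u1]>10)
    N,L,st,_=cv2.connectedComponentsWithStats(k); out=[]
    for i in range(1,N):
        if st[i,4]<60: continue
        c=L==i; dark=c&(g<90)
        if dark.sum()<25: continue
        q=np.array([ray(n,u,v,max(2,P[v,u,2]-8)) [:2] for v,u in zip(*np.nonzero(c&(g>=100)))])
        mu=np.median(q,0)
        l=cv2.fitLine(q.astype(np.float32),cv2.DIST_HUBER,0,.01,.01).ravel(); v=l[:2]*np.sign(l[0]); mu=l[2:]
        # wheel centroid (upper surface) ; axis point of nose and thread end
        w=np.array([ray(n,u,vv,40)[:2] for vv,u in zip(*np.nonzero(dark))])
        wd=np.concatenate([w]); tw=(w-mu)@v; ts=(q-mu)@v
        wm=w.mean(0); ax=wm-mu; off=ax[1]*v[0]-ax[0]*v[1]
        o1=mu+v*(tw.mean()+52); o2=mu+v*(np.percentile(ts,99)-84)
        out.append((o1,o2,np.arctan2(v[1],v[0]),'len',np.ptp(ts),'wheel off',off,int(st[i,4])))
    return out
'''+s[b:]
a=s.index("    seg=[]"); b=s.index("    hsv=")
s=s[:a]+"    for r in rotors('top',im,P,(158,216,164,242)): print(*r)\n"+s[b:]
s=s.replace("m=cv2.inRange(hsv,(85,25,60),(125,120,200))","m=cv2.inRange(cv2.GaussianBlur(hsv,(3,3),0),(95,11,60),(115,60,200))")
open('meas.py','w').write(s)
E
python3 meas.py
```

```text
[520.6 193.8] [515.8 193.3] 0.09880931 len 378.0749049859801 wheel off 6.711654891309749 233
[501.2 403.3] [499.2 403. ] 0.15995488 len 145.79055357710214 wheel off 2.0869552225416044 234
[476.  326.7] [470.7 326.1] 0.10470186 len 145.69764820837486 wheel off 4.255668469274537 236
plate hsv [103  14 125] [103  17 132] bench [105   8 126] [110   6 120]
plate ((563.9981689453125, -36.74688720703125), (163.36572265625, 456.3679504394531), 5.10652494430542) 3232
rail 533.46747 -56.64341 yaw 0.095536776 ext -179.40448747600865 66.93254837484137 140
knob [578.8  15.8] 26
grip [ 565.1 -437.5] dir [-0.1 -1. ] len 105.15497450709194 nut [ 582.7 -232.2]
bar [595.3 -54.2] -1.3472325755781736 abs dir 426
```

```bash
python3 - <<'E'
from h import *
np.set_printoptions(precision=1,suppress=True)
z=np.load('scene0.npz'); im,d=z['im'],z['d']; P=cloud('scene',d); g=im.max(2)
def dk(v0,v1,u0,u1,zz):
    vs,us=np.nonzero(g[v0:v1,u0:u1]<60); return np.array([ray('scene',u+u0,v+v0,zz)[:2] for u,v in zip(us,vs)])
q=dk(203,222,214,230,133);print('knob',q.mean(0),len(q))
q=dk(180,203,60,102,106);mu=q.mean(0);V=np.linalg.svd(q-mu)[2][0];V*=np.sign(-V[1]);t=(q-mu)@V;m=mu+V*(t.min()+t.max())/2
print('grip',m,V,np.ptp(t),'nut',m-205*V)
H=cv2.medianBlur(P[...,2].astype(np.float32),3)
k=(H>90)&(H<100);k[:,:150]=0;k[:,262:]=0;k[:195]=0;k[250:]=0
q=P[k];print(len(q))
Rr=np.array([[.9954,.0954],[-.0954,.9954]]); r=(q[:,:2]-[560.3,-53.8])@Rr.T
h=np.histogram(r[:,0],bins=np.arange(-50,80,5));print(h[0],h[1])
for lo,hi in((-40,-10),(30,65)):
    s=r[(r[:,0]>lo)&(r[:,0]<hi)]
    if len(s)>20: print(len(s),np.median(s,0),s[:,1].min(),s[:,1].max(),np.polyfit(s[:,1],s[:,0],1))
# rotors
b=(np.zeros(g.shape,np.uint8)); b[200:265,268:365]=(H[200:265,268:365]>9); N,L,st,_=cv2.connectedComponentsWithStats(b)
for i in range(1,N):
    if st[i,4]<60: continue
    c=L==i; dark=c&(g<90); w=P[dark]; s=P[c&(g>=110)&(H<45)]
    l=cv2.fitLine(s[:,:2].astype(np.float32),cv2.DIST_HUBER,0,.01,.01).ravel();v=l[:2]*np.sign(l[0])
    tw=(np.median(w,0)[:2]-l[2:])@v; ts=(s[:,:2]-l[2:])@v
    print(st[i,4],'yaw',np.arctan2(v[1],v[0]),'o',l[2:]+v*(tw+50),'from end',l[2:]+v*(np.percentile(ts,98)-85),np.ptp(ts))
E
```

```text
knob [582.7  14.9] 51
grip [ 571.3 -441. ] [-0.1 -1. ] 115.7197091153798 nut [ 598.2 -237.8]
386
[  0   0   2  10  58  96   6   0   0   0   0   0   3   9   0   5   1   2
  41 103  42   1   7   0   0] [-50 -45 -40 -35 -30 -25 -20 -15 -10  -5   0   5  10  15  20  25  30  35
  40  45  50  55  60  65  70  75]
172 [-24.   -8.1] -124.46384450382135 123.30972197440624 [  0.  -24.8]
197 [48.5  2.7] -136.06102355704806 129.4541022836433 [-0. 48.]
306 yaw 0.03375542 o [487.4 326.8] from end [471.3 326.2] 990.2971357305685
310 yaw 0.049746178 o [530.4 195.1] from end [513.9 194.3] 189.97243414628602
333 yaw 0.10793764 o [511.6 402.3] from end [497.6 400.8] 940.9829031842395Traceback (most recent call last):
  File "<stdin>", line 22, in <module>
cv2.error: OpenCV(4.12.0) /io/opencv/modules/imgproc/src/linefit.cpp:50: error: (-215:Assertion failed) count > 0 in function 'fitLine2D_wods'
```

```bash
cat > wp.py <<'E'
# usage: python3 wp.py x,y,z,yaw[,pitch] ...  -> shift/turn in present tool axes ; yaw: tool x axis heading minus pi ; pitch: tilt about tool y
import sys,numpy as np
from scipy.spatial.transform import Rotation as R
from cell import manip
s=manip.read_state(); p=np.array(s['eef_pos']); r=R.from_euler('xyz',s['eef_rot'])
print('t',round(s['clock'],1),'at',p.round(1),np.round(s['eef_rot'],3),'F',np.round(s['wrist_force'],1),'gap',round(s['finger_gap'],1),'ff',np.round(s['finger_force'],1))
for a in sys.argv[1:]:
    v=[float(x) for x in a.split(',')]; g=R.from_euler('xyz',[np.pi,0,np.pi+v[3]])
    if len(v)>4: g=g*R.from_rotvec([0,v[4],0])
    print(r.inv().apply(np.array(v[:3])-p).round(1),(r.inv()*g).as_rotvec().round(3))
E
python3 wp.py 350,270,205,0 540,15,200,0 540,15,125,0
```

```text
t 0.1 at [164.4 524.6 204.9] [-3.141 -0.     2.838] F [ 0.8 -0.   0.4] gap 93.6 ff 0.0
[-2.532e+02 -1.874e+02  1.000e-01] [-0.001 -0.    -0.304]
[-510.8 -373.9    5.3] [-0.001 -0.    -0.304]
[-510.8 -373.8   80.3] [-0.001 -0.    -0.304]
```

```bash
python3 -m crank '[[0,-253,-187,0,0,0,-0.304],[0,-253,-187,0,0,0,-0.304],[0,-253,-187,0,0,0,-0.304],[0,-253,-187,0,0,0,-0.304],[0,-253,-187,0,0,0,-0.304],[0,-253,-187,0,0,0,-0.304],[0,-253,-187,0,0,0,-0.304],[0,-511,-374,5,0,0,-0.304],[0,-511,-374,5,0,0,-0.304],[0,-511,-374,5,0,0,-0.304]]' 20
python3 wp.py 540,15,200,0 540,15,125,0
```

```text
clock: 1.1
eef_pos: [440.3, 148.6, 203.1]
eef_rot: [3.142, 0.0, -3.141]
wrist_force: [0.4, 0.5, 1.7]
finger_gap: 17.5
finger_force: 0.0
t 1.1 at [440.3 148.6 203.1] [ 3.142  0.    -3.141] F [0.4 0.5 1.7] gap 17.5 ff 0.0
[ -99.6 -133.6    3.1] [0. 0. 0.]
[ -99.6 -133.6   78.1] [0. 0. 0.]
```

```bash
python3 -m crank '[[0,-100,-134,3,0,0,0],[0,-100,-134,3,0,0,0],[0,-100,-134,3,0,0,0],[0,-100,-134,3,0,0,0],[0,-100,-134,78,0,0,0],[0,-100,-134,78,0,0,0],[0,-100,-134,78,0,0,0]]'
python3 wp.py 560,15,125,0 578,13,125,0 596,15,125,0 614,24,125,0 630,37,125,0 641,49,125,0 648,60,125,0 649,64,125,0
```

```text
clock: 1.8
eef_pos: [537.6, 16.8, 121.7]
eef_rot: [3.141, -0.007, -3.141]
wrist_force: [-0.2, -0.0, 0.4]
finger_gap: -0.4
finger_force: 0.0
t 1.8 at [537.6  16.8 121.7] [ 3.141 -0.007 -3.141] F [-0.2 -0.   0.4] gap -0.4 ff 0.0
[-22.4  -1.8  -3.4] [ 0.    -0.007  0.   ]
[-40.4  -3.8  -3.5] [ 0.    -0.007  0.   ]
[-58.4  -1.8  -3.6] [ 0.    -0.007  0.   ]
[-76.4   7.2  -3.8] [ 0.    -0.007  0.   ]
[-92.4  20.2  -3.9] [ 0.    -0.007  0.   ]
[-103.4   32.2   -3.9] [ 0.    -0.007  0.   ]
[-110.4   43.2   -4. ] [ 0.    -0.007  0.   ]
[-111.4   47.2   -4. ] [ 0.    -0.007  0.   ]
```

```bash
python3 -m crank '[[0,-22,-2,-3,0,0,0],[0,-31,-3,-3,0,0,0],[0,-40,-4,-3,0,0,0],[0,-49,-3,-3,0,0,0],[0,-58,-2,-3,0,0,0],[0,-67,2,-3,0,0,0],[0,-76,7,-3,0,0,0],[0,-84,13,-3,0,0,0],[0,-92,20,-3,0,0,0],[0,-92,20,-3,0,0,0]]'
python3 wp.py  641,49,125,0 648,60,125,0 649,64,125,0; python3 -c "
from h import *
shot('top','k1.png')"
```

```text
clock: 2.8
eef_pos: [632.5, 37.5, 127.9]
eef_rot: [3.141, 0.001, -3.141]
wrist_force: [0.5, 0.0, -0.3]
finger_gap: 0.5
finger_force: 0.0
t 2.8 at [632.5  37.5 127.9] [ 3.141e+00  1.000e-03 -3.141e+00] F [ 0.5  0.  -0.3] gap 0.5 ff 0.0
[-8.6 11.5  3. ] [0.    0.001 0.001]
[-15.6  22.5   3. ] [0.    0.001 0.001]
[-16.6  26.5   3. ] [0.    0.001 0.001]
```

```bash
python3 -m crank '[[0,-5,6,3,0,0,0],[0,-9,11,3,0,0,0],[0,-12,17,3,0,0,0],[0,-15,22,3,0,0,0],[0,-16,26,3,0,0,0],[0,-16,26,3,0,0,0]]'; python3 -c "
from h import *
im,d=shot('scene'); cv2.imwrite('pics/k2.png',cv2.resize(im[120:300,50:380,::-1],None,fx=2.4,fy=2.4))"
```

```text
clock: 3.45
eef_pos: [647.7, 63.2, 125.1]
eef_rot: [3.141, 0.0, -3.141]
wrist_force: [0.7, -0.4, 0.1]
finger_gap: 0.5
finger_force: 0.0
```

View pics/k2.png

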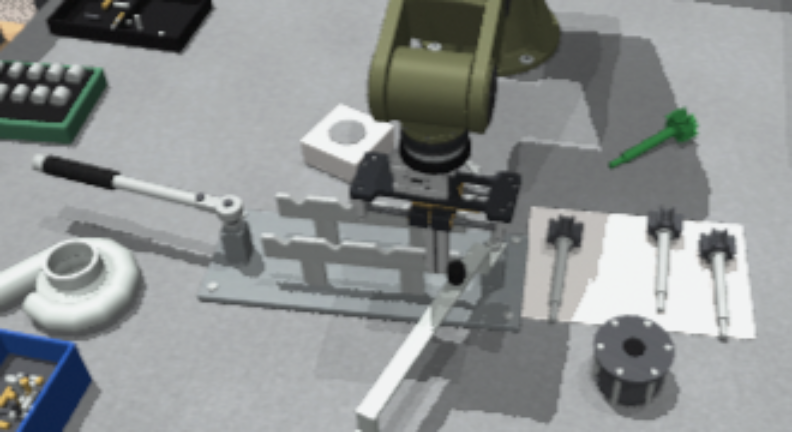

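The scene view shows the keeper bar swung wide, past all the notches, with its knob at (456,272). Next is the first rotor, nearest the rack.

```bash
python3 wp.py 640,50,190,0 516,194,120,.08,.14 516,194,50,.08,.14 516,194,9,.08,.14
```

```text
t 3.5 at [647.5  62.9 125.1] [ 3.141 -0.    -3.141] F [-0.  -0.5  0.4] gap 0.3 ff 0.0
[  7.6 -12.9 -64.9] [ 0.    -0.     0.001]
[131.5 131.2   5.2] [ 0.006  0.14  -0.079]
[131.5 131.2  75.2] [ 0.006  0.14  -0.079]
[131.5 131.2 116.2] [ 0.006  0.14  -0.079]
```

```bash
python3 -m crank '[[0,8,-13,-65,0,0,0],[0,8,-13,-65,0,0,0],[45,131,131,-30,0.006,0.14,-0.079],[45,131,131,-30,0.006,0.14,-0.079],[45,131,131,-30,0.006,0.14,-0.079],[45,131,131,-30,0.006,0.14,-0.079],[45,131,131,75,0.006,0.14,-0.079],[45,131,131,75,0.006,0.14,-0.079],[45,131,131,75,0.006,0.14,-0.079],[45,131,131,75,0.006,0.14,-0.079]]'
python3 wp.py 516,194,9,.08,.14; python3 -c "
from h import *
im,d=shot('scene'); im2,d=shot('top'); cv2.imwrite('pics/g1.png',np.hstack([cv2.resize(im[180:280,250:380,::-1],None,fx=3,fy=3),cv2.resize(im2[140:240,150:280,::-1],None,fx=3,fy=3)]))"
```

```text
clock: 4.5
eef_pos: [516.6, 193.3, 50.5]
eef_rot: [-3.141, -0.141, -3.063]
wrist_force: [1.1, 0.1, 1.4]
finger_gap: 42.2
finger_force: 0.0
t 4.5 at [516.6 193.3  50.5] [-3.141 -0.141 -3.063] F [1.1 0.1 1.4] gap 42.2 ff 0.0
[-5.3  0.8 41.2] [-0.    -0.001 -0.001]
```

View pics/g1.png

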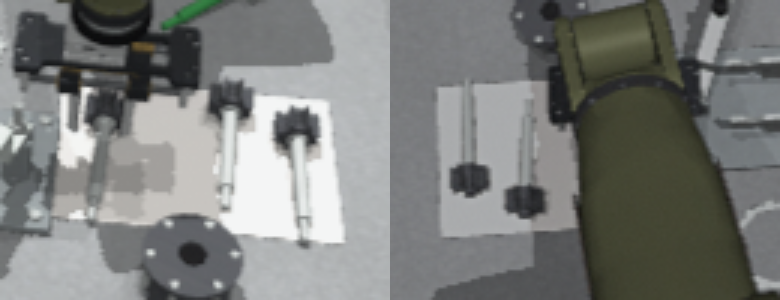

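The hand is above the near rotor with its fingers open. The other two rotors haven't moved. I'll check the projection of the TCP and the wheel before going down.

```bash
python3 - <<'E'
from h import *
np.set_printoptions(precision=1,suppress=True)
K,R,t=cal('scene'); t=t.ravel()
def pr(X): c=K@(R@np.array(X,float)+t); p=c[:2]/c[2]; return (p-[250,180])*3
for X in((516,194,50),(518,194,22),(518-50,190,29),(518+86,200,9),(518-36,191,28)): print(X,pr(X))
E
```

```text
(516, 194, 50) [ 99.8 128. ]
(518, 194, 22) [ 97.6 147. ]
(468, 190, 29) [101.  108.1]
(604, 200, 9) [ 90.6 218.8]
(482, 191, 28) [100.  118.2]
```

```bash
python3 -m crank '[[45,-5,1,20,0,0,0],[45,-5,1,41,0,0,0],[45,-5,1,41,0,0,0],[5,-5,1,41,0,0,0],[5,-5,1,41,0,0,0],[5,-5,1,41,0,0,0],[5,-5,1,41,0,0,0]]' 35
python3 wp.py 516,194,170,.08,0
```

```text
clock: 5.3
eef_pos: [516.2, 194.6, 9.8]
eef_rot: [3.142, -0.139, -3.062]
wrist_force: [-0.1, 2.6, 3.8]
finger_gap: 15.3
finger_force: 35.0
t 5.3 at [516.2 194.6   9.8] [ 3.142 -0.139 -3.062] F [-0.1  2.6  3.8] gap 15.3 ff 35.0
[  22.4   -0.5 -158.7] [ 0.    -0.139 -0.001]
```

```bash
python3 -m crank '[[5,20,0,-60,0,-0.13,0],[5,22,0,-110,0,-0.139,0],[5,22,0,-158,0,-0.139,0],[5,22,0,-158,0,-0.139,0]]'
python3 wp.py 551,42,150,.0955,0 551,42,105,.0955,0 551,42,83,.0955,0;python3 -c "
from h import *
im,d=shot('scene'); cv2.imwrite('pics/g2.png',cv2.resize(im[130:280,150:380,::-1],None,fx=3,fy=3))"
```

```text
clock: 5.7
eef_pos: [517.8, 194.9, 174.1]
eef_rot: [3.14, 0.007, -3.062]
wrist_force: [0.4, -0.2, -3.0]
finger_gap: 15.2
finger_force: 35.0
t 5.7 at [517.8 194.9 174.1] [ 3.14   0.007 -3.062] F [ 0.4 -0.2 -3. ] gap 15.2 ff 35.0
[ -20.7 -155.1   24.1] [ 0.001  0.007 -0.016]
[ -20.4 -155.1   69.1] [ 0.001  0.007 -0.016]
[ -20.3 -155.2   91.1] [ 0.001  0.007 -0.016]
```

View pics/g2.png

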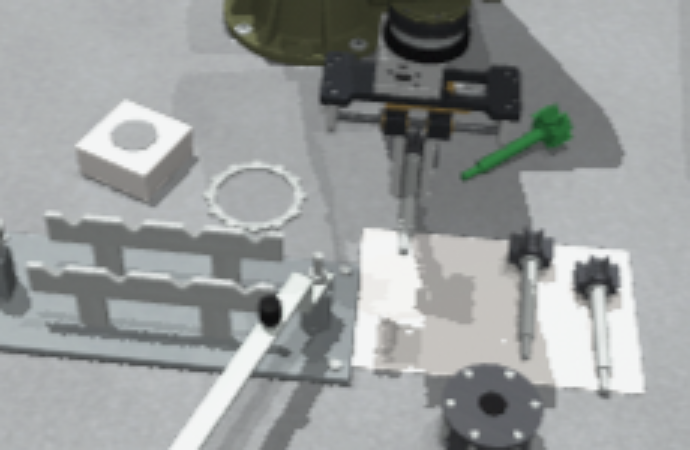

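The rotor is lifted and level, its thread end at (405,250) in the crop. I'll check where it sits along the shaft in the grip, then carry it over.

```bash
python3 -c "
from h import *
print(ray('scene',150+404/3,130+252/3,184))"
python3 -m crank '[[5,-20,-155,10,0,0,-0.016],[5,-20,-155,10,0,0,-0.016],[5,-20,-155,10,0,0,-0.016],[5,-20,-155,10,0,0,-0.016],[5,-20,-155,45,0,0,-0.016],[5,-20,-155,65,0,0,-0.016],[5,-20,-155,69,0,0,-0.016],[5,-20,-155,69,0,0,-0.016]]'
python3 wp.py 551,42,83,.0955,0;python3 -c "
from h import *
im,d=shot('scene'); cv2.imwrite('pics/g3.png',cv2.resize(im[130:280,150:380,::-1],None,fx=3,fy=3))"
```

```text
[604.68213336 200.62613745 184.        ]
clock: 6.55
eef_pos: [547.5, 41.7, 98.3]
eef_rot: [-3.141, -0.003, -3.046]
wrist_force: [-0.0, -0.9, -2.9]
finger_gap: 14.9
finger_force: 35.0
t 6.5 at [547.5  41.7  98.3] [-3.141e+00 -3.000e-03 -3.046e+00] F [-0.  -0.9 -2.9] gap 14.9 ff 35.0
[-3.6  0.  15.3] [-0.    -0.003  0.   ]
```

View pics/g3.png

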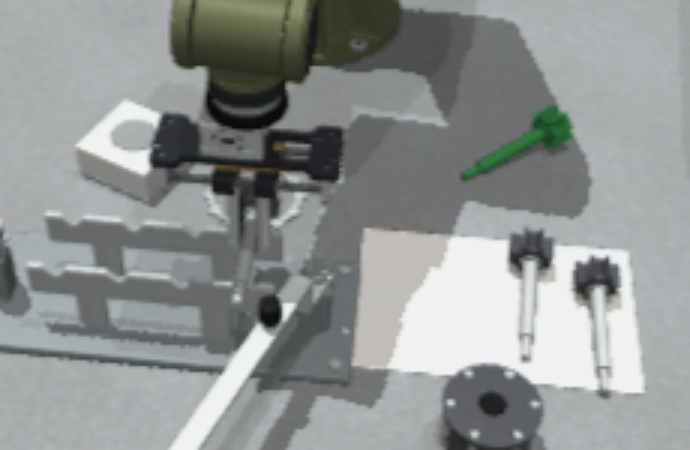

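The rotor hovers over the first notch pair, wheel on the robot's side. I'm lowering it.

```bash
python3 -m crank '[[5,-3,0,4,0,0,0],[5,-3,0,8,0,0,0],[5,-3,0,10,0,0,0],[5,-3,0,12,0,0,0],[5,-3,0,14,0,0,0],[5,-3,0,15,0,0,0]]'
python3 wp.py
```

```text
clock: 7.2
eef_pos: [551.2, 41.9, 84.6]
eef_rot: [-3.141, -0.001, -3.046]
wrist_force: [-3.3, 1.5, 5.8]
finger_gap: 15.0
finger_force: 35.0
t 7.2 at [551.2  41.9  84.6] [-3.141e+00 -1.000e-03 -3.046e+00] F [-3.3  1.5  5.8] gap 15.0 ff 35.0
```

```bash
python3 -m crank '[[35,0,0,0,0,0,0],[35,0,0,0,0,0,0],[35,0,0,0,0,0,0],[35,0,0,-40,0,0,0],[35,0,0,-80,0,0,0],[35,0,0,-100,0,0,0],[35,0,0,-100,0,0,0]]'
python3 wp.py 475,326,120,.09,.14 471,326,50,.09,.14 471,326,9,.09,.14;python3 -c "
from h import *
im,d=shot('scene'); cv2.imwrite('pics/g4.png',cv2.resize(im[130:280,150:380,::-1],None,fx=3,fy=3)); np.savez('s4.npz',im=im,d=d)"
```

```text
clock: 7.9
eef_pos: [552.4, 41.7, 187.5]
eef_rot: [-3.141, 0.004, -3.046]
wrist_force: [-0.0, -0.7, -0.4]
finger_gap: 32.9
finger_force: 0.0
t 7.9 at [552.4  41.7 187.5] [-3.141  0.004 -3.046] F [-0.  -0.7 -0.4] gap 32.9 ff 0.0
[ 50.3 290.4  67. ] [-0.001  0.144  0.005]
[ 54.6 290.9 137. ] [-0.001  0.144  0.005]
[ 54.7 290.9 178. ] [-0.001  0.144  0.005]
```

View pics/g4.png

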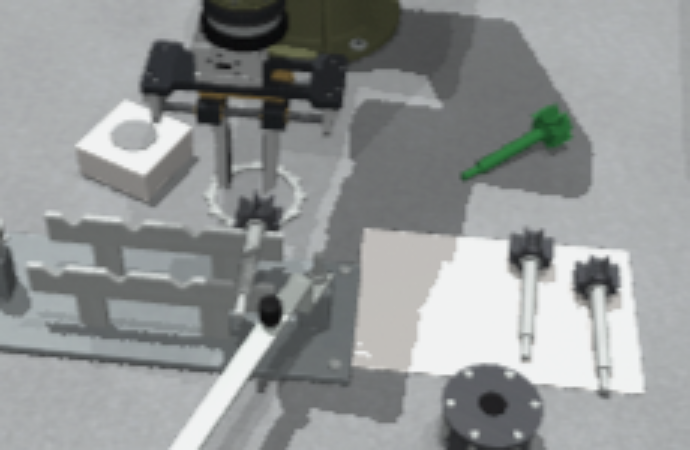

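Rotor 1 rests in the first notch pair, its wheel just outside the near rail at (257,212). The two remaining rotors are where they were. Going for the middle one.

```bash
python3 -m crank '[[45,50,290,0,0,0.144,0],[45,50,290,0,0,0.144,0],[45,50,290,0,0,0.144,0],[45,50,290,0,0,0.144,0],[45,50,290,0,0,0.144,0],[45,50,290,0,0,0.144,0],[45,54,291,67,0,0.144,0],[45,54,291,67,0,0.144,0],[45,54,291,135,0,0.144,0],[45,54,291,135,0,0.144,0]]'
python3 -m crank '[[45,0,0,0,0,0,0],[45,0,0,0,0,0,0]]'
python3 wp.py 471,326,9,.09,.14;python3 - <<'E'
from h import *
im,d=shot('scene'); cv2.imwrite('pics/g5.png',cv2.resize(im[150:270,250:380,::-1],None,fx=4,fy=4))
K,R,t=cal('scene'); t=t.ravel()
for X in((423,322,29),(473+86,334,9)):
    c=K@(R@np.array(X,float)+t); print(((c[:2]/c[2])-[250,150])*4)
E
```

```text
clock: 8.95
eef_pos: [467.1, 324.9, 43.6]
eef_rot: [-3.138, -0.152, -3.047]
wrist_force: [-0.1, 0.6, 0.3]
finger_gap: 41.9
finger_force: 0.0
clock: 9.15
eef_pos: [469.5, 326.1, 49.2]
eef_rot: [-3.141, -0.146, -3.046]
wrist_force: [-0.2, -0.1, 0.7]
finger_gap: 42.6
finger_force: 0.0
t 9.2 at [469.5 326.1  49.2] [-3.141 -0.146 -3.046] F [-0.2 -0.1  0.7] gap 42.6 ff 0.0
[-7.3 -0.2 39.6] [-0.002 -0.006  0.005]
[301.00957547 249.93133158]
[301.00568183 395.43403241]
```

View pics/g5.png

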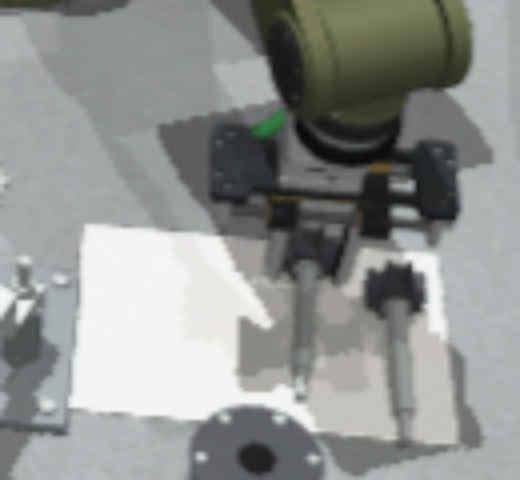

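The fingers straddle the middle rotor's shaft at (303,300), with the wheel at (312,250) close to where I predicted. Descend, grip, lift.

```bash
python3 -m crank '[[45,-6,0,20,0,0,0],[45,-6,0,40,0,0,0],[45,-6,0,40,0,0,0],[5,-6,0,40,0,0,0],[5,-6,0,40,0,0,0],[5,-6,0,40,0,0,0],[5,-6,0,40,0,0,0],[5,-6,0,40,0,0,0]]' 35
python3 -m crank '[[5,14,0,-60,0,-0.13,0],[5,20,0,-110,0,-0.14,0],[5,22,0,-175,0,-0.14,0],[5,22,0,-175,0,-0.14,0],[5,22,0,-175,0,-0.14,0]]'
python3 wp.py 557.5,-22,183,.0955,0 557.5,-22,105,.0955,0;python3 -c "
from h import *
im,d=shot('scene'); cv2.imwrite('pics/g6.png',cv2.resize(im[130:280,150:380,::-1],None,fx=3,fy=3))"
```

```text
clock: 10.0
eef_pos: [470.2, 326.6, 9.7]
eef_rot: [3.141, -0.144, -3.046]
wrist_force: [-0.4, 2.4, 6.0]
finger_gap: 14.9
finger_force: 35.0
clock: 10.5
eef_pos: [474.5, 327.2, 188.8]
eef_rot: [3.14, 0.0, -3.046]
wrist_force: [0.0, 0.6, -4.0]
finger_gap: 15.5
finger_force: 35.0
t 10.5 at [474.5 327.2 188.8] [ 3.14   0.    -3.046] F [ 0.   0.6 -4. ] gap 15.5 ff 35.0
[ -49.4 -355.5    5.1] [ 0.002  0.    -0.   ]
[ -49.4 -355.7   83.1] [ 0.002  0.    -0.   ]
```

View pics/g6.png

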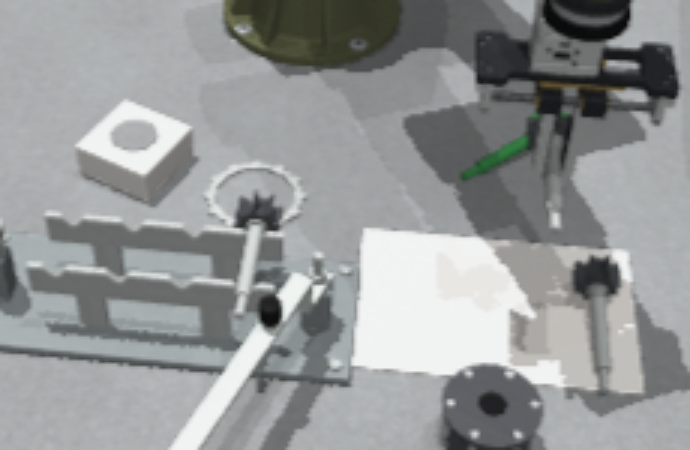

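The middle rotor is lifted, its thread tip at (557,225). The first one sits squarely in notch 1.

```bash
python3 -c "
from h import *
print(ray('scene',150+556/3,130+227/3,199))"
python3 -m crank '[[5,-49,-355,0,0,0,0],[5,-49,-355,0,0,0,0],[5,-49,-355,0,0,0,0],[5,-49,-355,0,0,0,0],[5,-49,-355,0,0,0,0],[5,-49,-355,0,0,0,0],[5,-49,-355,0,0,0,0],[5,-49,-355,0,0,0,0],[5,-49,-355,0,0,0,0],[5,-49,-355,0,0,0,0]]'
python3 wp.py 557.5,-22,105,.0955,0 557.5,-22,84,.0955,0
```

```text
[557.83679429 333.90589954 199.        ]
clock: 11.55
eef_pos: [555.1, -21.1, 183.5]
eef_rot: [3.141, -0.008, -3.046]
wrist_force: [-0.5, -0.4, -3.5]
finger_gap: 15.0
finger_force: 35.0
t 11.6 at [555.1 -21.1 183.5] [ 3.141 -0.008 -3.046] F [-0.5 -0.4 -3.5] gap 15.0 ff 35.0
[-2.9 -1.1 78.5] [ 0.    -0.008  0.   ]
[-3.1 -1.2 99.5] [ 0.    -0.008  0.   ]
```

```bash
python3 -m crank '[[5,-3,-1,30,0,0,0],[5,-4,-1,60,0,0,0],[5,-4,-1,75,0,0,0],[5,-4,-1,80,0,0,0],[5,-4,-1,84,0,0,0],[5,-4,-1,88,0,0,0],[5,-4,-1,91,0,0,0],[5,-4,-1,94,0,0,0],[5,-4,-1,97,0,0,0],[5,-4,-1,99,0,0,0]]'
python3 wp.py 557.5,-22,84,.0955,0
```

```text
clock: 12.55
eef_pos: [559.4, -22.8, 86.0]
eef_rot: [-3.141, -0.005, -3.046]
wrist_force: [-0.9, -0.0, -0.9]
finger_gap: 15.3
finger_force: 35.0
t 12.6 at [559.4 -22.8  86. ] [-3.141 -0.005 -3.046] F [-0.9 -0.  -0.9] gap 15.3 ff 35.0
[1.8 1.  2. ] [-0.    -0.005 -0.   ]
```

```bash
python3 -m crank '[[5,0,0,2,0,0,0],[5,0,0,2,0,0,0],[35,0,0,2,0,0,0],[35,0,0,2,0,0,0],[35,0,0,2,0,0,0],[35,0,0,-40,0,0,0],[35,0,0,-80,0,0,0],[35,0,0,-105,0,0,0],[35,0,0,-105,0,0,0]]'
python3 wp.py 500,402,170,.13,.14 498,402,50,.13,.14;python3 - <<'E'
from meas import *
im,d=shot('top'); P=cloud('top',d)
for r in rotors('top',im,P,(158,216,164,242)): print(*r)
im,d=shot('scene'); cv2.imwrite('pics/g7.png',cv2.resize(im[130:280,150:380,::-1],None,fx=3,fy=3))
E
```

```text
clock: 13.45
eef_pos: [561.3, -23.0, 194.9]
eef_rot: [-3.14, 0.001, -3.046]
wrist_force: [0.2, -0.6, 0.1]
finger_gap: 33.1
finger_force: 0.0
t 13.4 at [561.3 -23.  194.9] [-3.140e+00  1.000e-03 -3.046e+00] F [ 0.2 -0.6  0.1] gap 33.1 ff 0.0
[ 20.7 428.9  24.1] [ 0.001  0.141 -0.035]
[ 22.8 429.3 144. ] [ 0.001  0.141 -0.035]
[501.  402.6] [497.9 402. ] 0.18007872 len 403.70985921291293 wheel off 4.047644290378521 237
```

View pics/g7.png

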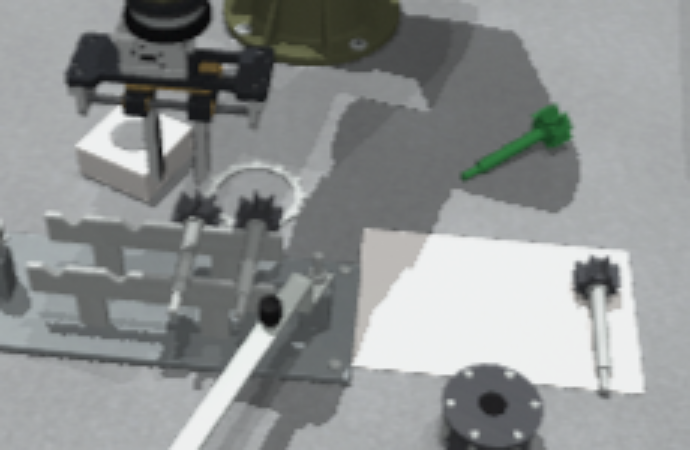

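Both placed rotors lie parallel in notches 1 and 2. The last one is unmoved on the mat, wheel at (597,275).

```bash
python3 -m crank '[[45,21,429,0,0,0.141,-0.045],[45,21,429,0,0,0.141,-0.045],[45,21,429,0,0,0.141,-0.045],[45,21,429,0,0,0.141,-0.045],[45,21,429,0,0,0.141,-0.045],[45,21,429,0,0,0.141,-0.045],[45,21,429,0,0,0.141,-0.045],[45,21,429,0,0,0.141,-0.045],[45,21,429,0,0,0.141,-0.045],[45,23,429,50,0,0.141,-0.045]]'
python3 wp.py 498,402,50,.14,.14
```

```text
clock: 14.55
eef_pos: [496.4, 406.8, 144.1]
eef_rot: [3.134, -0.139, -2.997]
wrist_force: [1.2, 0.1, -0.6]
finger_gap: 42.2
finger_force: 0.0
t 14.6 at [496.4 406.8 144.1] [ 3.134 -0.139 -2.997] F [ 1.2  0.1 -0.6] gap 42.2 ff 0.0
[-13.8  -5.7  93. ] [0.006 0.001 0.005]
```

```bash
python3 -m crank '[[45,-14,-4,50,0,0,0],[45,-14,-4,90,0,0,0],[45,-14,-4,90,0,0,0],[45,-14,-4,90,0,0,0]]'
python3 wp.py 498,402,9,.14,.14; python3 - <<'E'
from meas import *
im,d=shot('top'); P=cloud('top',d)
im,d=shot('scene'); 
K,R,t=cal('scene'); t=t.ravel()
g=im.max(2)
for X in((450.5,395.5,29),(500+85,414,9)):
    c=K@(R@np.array(X,float)+t); print(c[:2]/c[2])
H=cv2.medianBlur(cloud('scene',d)[...,2].astype(np.float32),3)
v,u=np.nonzero(g[205:235,338:365]<70); print('dark',u.mean()+338,v.mean()+205)
E
```

```text
clock: 14.95
eef_pos: [497.2, 398.5, 50.1]
eef_rot: [3.139, -0.147, -3.001]
wrist_force: [0.5, 0.2, 0.8]
finger_gap: 42.1
finger_force: 0.0
t 14.9 at [497.2 398.5  50.1] [ 3.139 -0.147 -3.001] F [0.5 0.2 0.8] gap 42.1 ff 0.0
[-7.3  3.3 40.5] [ 0.002 -0.007  0.001]
[347.6 222.1]
[351.3 260. ]
dark 350.35064935064935 215.4935064935065
```

```bash
python3 -m crank '[[45,-6,2,20,0,0,0],[45,-7,3,40,0,0,0],[45,-7,3,40,0,0,0],[5,-7,3,40,0,0,0],[5,-7,3,40,0,0,0],[5,-7,3,40,0,0,0],[5,-7,3,40,0,0,0],[5,-7,3,40,0,0,0]]' 35
python3 -m crank '[[5,14,0,-60,0,-0.13,0],[5,20,0,-110,0,-0.14,0],[5,22,0,-175,0,-0.14,0],[5,22,0,-175,0,-0.14,0],[5,22,0,-175,0,-0.14,0]]'
python3 wp.py 563.5,-86,187,.0955,0 ;python3 -c "
from h import *
im,d=shot('scene'); cv2.imwrite('pics/g8.png',cv2.resize(im[130:280,150:380,::-1],None,fx=3,fy=3))"
```

```text
clock: 15.85
eef_pos: [498.3, 402.2, 10.4]
eef_rot: [3.138, -0.145, -3.001]
wrist_force: [-0.1, 1.7, 6.2]
finger_gap: 15.2
finger_force: 35.0
clock: 16.35
eef_pos: [502.8, 402.4, 189.8]
eef_rot: [3.136, -0.0, -3.001]
wrist_force: [-0.1, 0.4, -3.5]
finger_gap: 14.8
finger_force: 35.0
t 16.4 at [502.8 402.4 189.8] [ 3.136 -0.    -3.001] F [-0.1  0.4 -3.5] gap 14.8 ff 35.0
[   8.1 -492.1    0. ] [ 0.006 -0.     0.045]
```

View pics/g8.png

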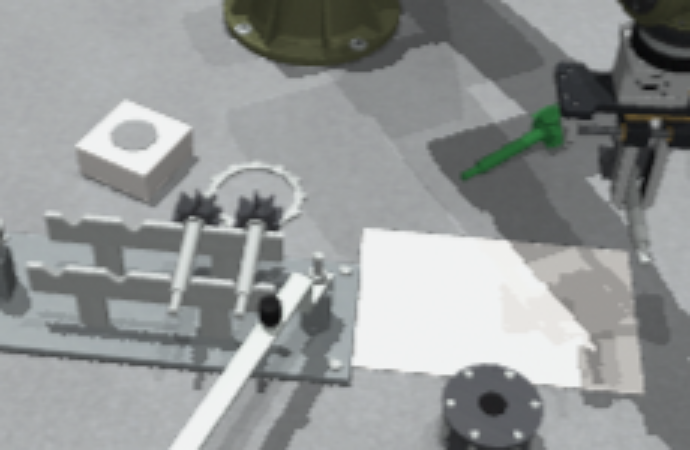

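The third rotor is in the grip, tip at (645,258).

```bash
python3 -c "
from h import *
print(ray('scene',150+645/3,130+260/3,200))"
python3 -m crank '[[5,8,-492,0,0,0,0.045],[5,8,-492,0,0,0,0.045],[5,8,-492,0,0,0,0.045],[5,8,-492,0,0,0,0.045],[5,8,-492,0,0,0,0.045],[5,8,-492,0,0,0,0.045],[5,8,-492,0,0,0,0.045],[5,8,-492,0,0,0,0.045],[5,8,-492,0,0,0,0.045],[5,8,-492,0,0,0,0.045]]'
python3 -m crank '[[5,0,0,0,0,0,0],[5,0,0,0,0,0,0]]'
python3 wp.py 563.5,-86,105,.0955,0 563.5,-86,84,.0955,0
```

```text
[583.55328254 413.95955745 200.        ]
clock: 17.4
eef_pos: [561.2, -88.8, 181.5]
eef_rot: [3.138, -0.01, -3.047]
wrist_force: [0.7, 1.1, -2.2]
finger_gap: 15.1
finger_force: 35.0
clock: 17.6
eef_pos: [561.4, -86.9, 181.8]
eef_rot: [3.138, -0.01, -3.048]
wrist_force: [-0.1, 0.8, -2.9]
finger_gap: 14.9
finger_force: 35.0
t 17.6 at [561.4 -86.9 181.8] [ 3.138 -0.01  -3.048] F [-0.1  0.8 -2.9] gap 14.9 ff 35.0
[-2.9  0.4 76.8] [ 0.004 -0.01  -0.002]
[-3.1  0.3 97.8] [ 0.004 -0.01  -0.002]
```

```bash
python3 -m crank '[[5,-5,0,30,0,0,0],[5,-6,0,55,0,0,0],[5,-6,0,72,0,0,0],[5,-6,0,78,0,0,0],[5,-6,0,83,0,0,0],[5,-6,0,87,0,0,0],[5,-6,0,90,0,0,0],[5,-6,0,93,0,0,0],[5,-6,0,95,0,0,0],[5,-6,0,97,0,0,0]]'
python3 -m crank '[[5,0,0,1,0,0,0],[5,0,0,1,0,0,0]]'; python3 wp.py
```

```text
clock: 18.6
eef_pos: [567.9, -85.8, 87.3]
eef_rot: [3.139, -0.006, -3.047]
wrist_force: [-0.6, 0.3, -2.4]
finger_gap: 14.9
finger_force: 35.0
clock: 18.8
eef_pos: [567.8, -85.7, 86.4]
eef_rot: [3.139, -0.006, -3.046]
wrist_force: [-1.4, 0.7, -1.5]
finger_gap: 14.9
finger_force: 35.0
t 18.8 at [567.8 -85.7  86.4] [ 3.139 -0.006 -3.046] F [-1.4  0.7 -1.5] gap 14.9 ff 35.0
```

```bash
python3 -m crank '[[5,0,0,2,0,0,0],[5,0,0,2,0,0,0],[35,0,0,2,0,0,0],[35,0,0,2,0,0,0],[35,0,0,2,0,0,0],[35,0,0,-40,0,0,0],[35,0,0,-80,0,0,0],[35,0,0,-105,0,0,0],[35,0,0,-105,0,0,0]]'
python3 -m crank '[[0,150,380,-105,0,0,0],[0,150,380,-105,0,0,0],[0,150,380,-105,0,0,0],[0,150,380,-105,0,0,0],[0,150,380,-105,0,0,0],[0,150,380,-105,0,0,0],[0,150,380,-105,0,0,0],[0,150,380,-105,0,0,0],[0,150,380,-105,0,0,0],[0,150,380,-105,0,0,0]]'
python3 - <<'E'
from h import *
np.set_printoptions(precision=1,suppress=True)
a,da=shot('scene');b,db=shot('top')
cv2.imwrite('pics/r1.png',np.hstack([cv2.resize(a[170:270,40:280,::-1],None,fx=2,fy=2),cv2.resize(b[130:230,240:400,::-1],None,fx=2,fy=2)]))
cv2.imwrite('pics/r1.png',np.vstack([cv2.resize(a[170:270,60:270,::-1],(780,371)),cv2.resize(b[140:200,230:430,::-1],(780,229))[:229]]))
Rr=np.array([[.9954,.0954],[-.0954,.9954]])
for n,d,im in(('scene',da,a),('top',db,b)):
    P=cloud(n,d); P[...,2]=cv2.medianBlur(P[...,2].astype(np.float32),3)
    r=(P[...,:2]-[561.5,-53.7])@Rr.T
    for y in(96,32,-32,-96):
        k=(abs(r[...,1]-y)<14)&(P[...,2]>99)&(P[...,2]<112)&(r[...,0]>-35)&(r[...,0]<88)&~((r[...,0]>60)&(y==96))
        q=r[k]; zz=P[k][:,2]
        if len(q)<8: print(n,y,'none',len(q)); continue
        w=(abs(r[...,1]-y)<30)&(P[...,2]>75)&(P[...,2]<125)&(r[...,0]<-30)&(r[...,0]>-90)&(im.max(2)<90)
        print(n,y,len(q),'y,slope',np.polyfit(q[:,0],q[:,1],1)[::-1],'xmax',q[:,0].max(),'z slope',np.polyfit(q[:,0],zz,1)[::-1],'wheel x',np.median(r[w][:,0]) if w.any() else None,r[w][:,0].min(),r[w][:,0].max())
E
```

```text
clock: 19.7
eef_pos: [569.8, -86.4, 195.1]
eef_rot: [3.141, -0.0, -3.046]
wrist_force: [-0.3, -0.5, 0.3]
finger_gap: 32.8
finger_force: 0.0
clock: 20.7
eef_pos: [382.7, 279.7, 298.0]
eef_rot: [3.139, -0.006, -3.043]
wrist_force: [-0.0, -0.1, 0.4]
finger_gap: 0.3
finger_force: 0.0
scene 96 109 y,slope [95.8 -0. ] xmax 58.17328845338109 z slope [102.8  -0. ] wheel x -40.900001914535316 -65.46266996237591 -33.19750036547842
scene 32 150 y,slope [32. -0.] xmax 86.56819531071103 z slope [103.7  -0.1] wheel x -40.2980050300511 -64.41784610685873 -30.250890935811697
scene -32 156 y,slope [-31.9  -0. ] xmax 87.16127103035811 z slope [103.  -0.] wheel x -41.39937720737671 -64.50575054622483 -30.36354355681045
scene -96 none 0
top 96 77 y,slope [96.6  0. ] xmax 58.82790204129002 z slope [101.7  -0. ] wheel x -50.586720027610305 -71.50089479000218 -30.022232739963925
top 32 81 y,slope [33.2  0. ] xmax 69.96982270410531 z slope [102.4  -0. ] wheel x -48.466136403269196 -68.15794946841774 -30.455779472716333
top -32 94 y,slope [-30.  -0.] xmax 70.73072787239842 z slope [102.  -0.] wheel x -48.380652538835875 -67.44119140447162 -30.116750797981066
top -96 none 0
```

View pics/r1.png

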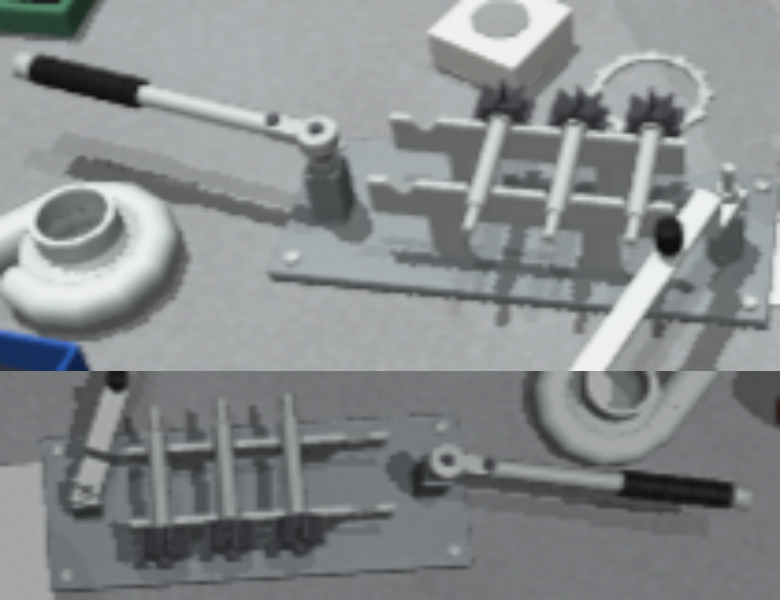

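Side and top views show three rotors lying parallel across both rails in notches 1 to 3, wheels on the robot side, with the keeper open and the wrench untouched. The measured y values (96, 32 and -32) confirm the rack frame. Next I compute the path for closing the keeper.

```bash
cat > rack.py <<'E'
import numpy as np
C=np.array([561.5,-53.5]);yw=.0955;M=np.array([[np.cos(yw),-np.sin(yw)],[np.sin(yw),np.cos(yw)]])
W=lambda r:C+M@np.array(r)
def dbox(p): return np.hypot(*np.maximum(np.abs(p)-[8,12.5],0))
def pusher(a):
    k=np.array([12+101*np.sin(a),165-101*np.cos(a)]);t=np.array([np.cos(a),np.sin(a)])
    d=next(d for d in np.arange(15,30,.1) if dbox(t*d)>=11)
    return W(k+t*d),W(k),d
E
python3 - <<'E'
from h import *; from rack import *
np.set_printoptions(precision=1,suppress=True)
im,d=shot('top'); g=im.max(2)
K,R,t=cal('top');t=t.ravel()
c=K@(R@np.array([656,84,143.])+t); u,v=(c[:2]/c[2]).astype(int); print(u,v)
b=g[v-10:v+10,u-10:u+10]<55; vs,us=np.nonzero(b); q=np.array([ray('top',x+u-10,y+v-10,138)[:2] for x,y in zip(us,vs)]); kn=q.mean(0); print('knob',kn,len(q))
r=M.T@(kn-C); print('a',np.arctan2(r[0]-12,165-r[1]),np.hypot(r[0]-12,165-r[1]))
for a in(1.5,1.2,1,.8,.6,.4,.2,.1,0,-.02): print(a,*pusher(a))
E
python3 wp.py 672,138,230,.0955 672,138,126,.0955
```

```text
260 140
knob [654.4  87.8] 24
a 1.2308033750882175 99.6549404306895
1.5 [658.1 138. ] [658.7 114.4] 23.59999999999997
1.2 [661.8 108.7] [654.9  84.4] 25.199999999999964
1 [659.4  88.7] [647.5  65.7] 25.899999999999963
0.8 [652.3  68.4] [636.5  48.8] 25.199999999999964
0.6 [640.2  49.2] [622.4  34.4] 23.099999999999973
0.4 [623.9  32.9] [605.7  23. ] 20.69999999999998
0.2 [605.7  20.9] [587.1  15.3] 19.399999999999984
0.1 [596.1  16.5] [577.3  12.8] 19.099999999999987
0 [586.4  13.2] [567.3  11.4] 19.099999999999987
-0.02 [584.4  12.6] [565.3  11.2] 19.099999999999987
t 20.9 at [383.9 277.1 297.3] [ 3.14  -0.007 -3.047] F [0.2 0.1 0.3] gap 0.4 ff 0.0
[-274.1 -165.9   65. ] [ 0.002 -0.007 -0.001]
[-274.8 -166.1  169. ] [ 0.002 -0.007 -0.001]
```

```bash
python3 -m crank '[[0,-274,-166,60,0,0,0],[0,-274,-166,60,0,0,0],[0,-274,-166,60,0,0,0],[0,-274,-166,60,0,0,0],[0,-274,-166,60,0,0,0],[0,-274,-166,60,0,0,0],[0,-274,-166,60,0,0,0],[0,-274,-166,110,0,0,0],[0,-274,-166,160,0,0,0],[0,-274,-166,165,0,0,0]]' 20
python3 -m crank '[[0,0,0,0,0,0,0],[0,0,0,0,0,0,0]]'
python3 wp.py 672,138,126,.0955  662,112,126,.0955 659.5,89,126,.0955 652,68.5,126,.0955 640,49,126,.0955 624,33,126,.0955 606,21,126,.0955 596,16.5,126,.0955 586.5,13,126,.0955 583,12,126,.0955
```

```text
clock: 21.85
eef_pos: [668.5, 136.6, 123.4]
eef_rot: [3.14, -0.018, -3.048]
wrist_force: [-0.4, -0.3, -1.0]
finger_gap: 0.7
finger_force: 0.0
clock: 22.05
eef_pos: [672.4, 138.6, 134.2]
eef_rot: [3.139, -0.002, -3.047]
wrist_force: [0.3, -0.5, 0.5]
finger_gap: 0.7
finger_force: 0.0
t 22.1 at [672.4 138.6 134.2] [ 3.139e+00 -2.000e-03 -3.047e+00] F [ 0.3 -0.5  0.5] gap 0.7 ff 0.0
[ 0.4 -0.6  8.2] [ 0.003 -0.002 -0.001]
[ 12.8 -25.6   8.2] [ 0.003 -0.002 -0.001]
[ 17.5 -48.2   8.1] [ 0.003 -0.002 -0.001]
[ 26.9 -67.9   8.1] [ 0.003 -0.002 -0.001]
[ 40.7 -86.2   8.1] [ 0.003 -0.002 -0.001]
[  58.1 -100.6    8.1] [ 0.003 -0.002 -0.001]
[  77.2 -110.9    8.1] [ 0.003 -0.002 -0.001]
[  87.6 -114.4    8.1] [ 0.003 -0.002 -0.001]
[  97.4 -117.     8.1] [ 0.003 -0.002 -0.001]
[ 100.9 -117.6    8.1] [ 0.003 -0.002 -0.001]
```

```bash
cat > chk.py <<'E'
from h import *; from rack import *
np.set_printoptions(precision=2,suppress=True)
for n in('scene','top'):
    im,d=shot(n); P=cloud(n,d); P[...,2]=cv2.medianBlur(P[...,2].astype(np.float32),3); r=(P[...,:2]-C)@M
    for y in(96,32,-32):
        k=(abs(r[...,1]-y)<14)&(P[...,2]>99)&(P[...,2]<110)&(r[...,0]>-35)&(r[...,0]<58); q=r[k];w=(abs(r[...,1]-y)<28)&(P[...,2]>75)&(P[...,2]<125)&(r[...,0]<-30)&(r[...,0]>-90)&(im.max(2)<90)
        if len(q)>15: print(n,y,len(q),np.polyfit(q[:,0],q[:,1],1)[::-1],np.median(P[k][:,2]),'wheel',np.median(r[w][:,0]) if w.any() else '-')
E
python3 -m crank '[[0,6,-13,8,0,0,0],[0,13,-26,8,0,0,0],[0,15,-37,8,0,0,0],[0,17,-48,8,0,0,0],[0,22,-58,8,0,0,0],[0,27,-68,8,0,0,0],[0,34,-77,8,0,0,0],[0,41,-86,8,0,0,0],[0,41,-86,8,0,0,0],[0,41,-86,8,0,0,0]]'
python3 chk.py
python3 wp.py 632,41,126,.0955 624,33,126,.0955 615,27,126,.0955 606,21,126,.0955 596,16.5,126,.0955 586.5,13,126,.0955 583,12,126,.0955
```

```text
clock: 23.05
eef_pos: [638.4, 49.2, 123.2]
eef_rot: [3.139, -0.006, -3.047]
wrist_force: [0.6, 0.3, 0.4]
finger_gap: 0.9
finger_force: 0.0
scene 96 26 [101.33  -0.  ] 101.92665481567383 wheel -38.142959696091
scene 32 107 [30.03  0.06] 102.09507751464844 wheel -33.56649477761725
scene -32 89 [-33.53   0.05] 102.38666534423828 wheel -38.387391067169574
top -32 80 [-30.66  -0.02] 100.84391021728516 wheel -48.31134922962356
t 23.1 at [638.5  49.7 123.1] [ 3.139 -0.006 -3.046] F [-0.4  0.2 -1. ] gap 0.5 ff 0.0
[ 7.4 -8.  -2.9] [ 0.003 -0.006 -0.   ]
[ 16.1 -15.2  -2.9] [ 0.003 -0.006 -0.   ]
[ 25.6 -20.4  -2.8] [ 0.003 -0.006 -0.   ]
[ 35.1 -25.5  -2.8] [ 0.003 -0.006 -0.   ]
[ 45.5 -29.   -2.7] [ 0.003 -0.006 -0.   ]
[ 55.3 -31.6  -2.7] [ 0.003 -0.006 -0.   ]
[ 58.9 -32.2  -2.7] [ 0.003 -0.006 -0.   ]
```

```bash
python3 -m crank '[[0,7,-8,-2,0,0,0],[0,16,-15,-2,0,0,0],[0,25,-20,-2,0,0,0],[0,35,-25,-2,0,0,0],[0,40,-27,-2,0,0,0],[0,45,-29,-2,0,0,0],[0,50,-30,-2,0,0,0],[0,54,-31,-2,0,0,0],[0,56,-31,-2,0,0,0],[0,58,-31,-2,0,0,0]]'
python3 -m crank '[[0,1,0,0,0,0,0],[0,1,0,0,0,0,0]]'; python3 wp.py
```

```text
clock: 24.15
eef_pos: [587.4, 13.7, 125.9]
eef_rot: [3.139, 0.005, -3.046]
wrist_force: [43.2, 6.9, -21.3]
finger_gap: 0.1
finger_force: 21.2
clock: 24.35
eef_pos: [587.4, 13.7, 125.9]
eef_rot: [3.139, 0.007, -3.046]
wrist_force: [42.1, 5.7, -18.8]
finger_gap: 0.2
finger_force: 20.6
t 24.4 at [587.4  13.7 125.9] [ 3.139  0.007 -3.046] F [ 42.1   5.7 -18.8] gap 0.2 ff 20.6
```

```bash
python3 -m crank '[[0,-15,0,0,0,0,0],[0,-15,0,0,0,0,0],[0,-20,0,-60,0,0,0],[0,-20,0,-110,0,0,0]]'
python3 -m crank '[[0,150,350,-50,0,0,0],[0,150,350,-50,0,0,0],[0,150,350,-50,0,0,0],[0,150,350,-50,0,0,0],[0,150,350,-50,0,0,0],[0,150,350,-50,0,0,0],[0,150,350,-50,0,0,0],[0,150,350,-50,0,0,0],[0,150,350,-50,0,0,0]]'
python3 - <<'E'
from h import *; from rack import *
np.set_printoptions(precision=3,suppress=True)
for n,z in(('top',138),('scene',133)):
    im,d=shot(n); g=im.max(2); K,R,t=cal(n);t=t.ravel()
    def win(X,s,th=55):
        c=K@(R@np.array(X)+t); u,v=(c[:2]/c[2]).astype(int); vs,us=np.nonzero(g[v-s:v+s,u-s:u+s]<th); return us+u-s,vs+v-s
    us,vs=win([567,11.,z],7); kn=np.mean([ray(n,u,v,z)[:2] for u,v in zip(us,vs)],0); r=M.T@(kn-C); print(n,'knob',kn,len(us),'a',np.arctan2(r[0]-12,165-r[1]))
    P=cloud(n,d);rr=(P[...,:2]-C)@M; k=(P[...,2]>108)&(P[...,2]<119)&(abs(rr[...,0]-12)<60)&(rr[...,1]<110)&(rr[...,1]>-110)&(im.min(2)>90)
    q=rr[k]; vx,vy,x0,y0=cv2.fitLine(q.astype(np.float32),cv2.DIST_HUBER,0,.01,.01).ravel(); print('bar slope a',vx/-vy,'x at y=0',x0-y0*vx/vy,len(q))
    us,vs=win([568,-439.,106],24,50); q=np.array([ray(n,u,v,106 if n=='scene' else 108)[:2] for u,v in zip(us,vs)]); l=cv2.minAreaRect(q.astype(np.float32)); 
    print('grip',l, 'ang from nut',np.arctan2(*(np.array(l[0])-W([12,-175]))[::-1]),np.hypot(*(np.array(l[0])-W([12,-175]))),'nut',W([12,-175]))
E
python3 chk.py; python3 wp.py
```

```text
clock: 24.75
eef_pos: [602.1, 14.7, 225.1]
eef_rot: [3.139, -0.01, -3.046]
wrist_force: [0.5, -0.5, 0.9]
finger_gap: 0.3
finger_force: 0.0
clock: 25.65
eef_pos: [418.5, 351.3, 277.3]
eef_rot: [3.139, -0.006, -3.042]
wrist_force: [0.5, 0.1, 0.3]
finger_gap: 0.5
finger_force: 0.0
top knob [569.82   14.041] 36 a 0.02761730938705853
bar slope a -0.010285577 x at y=0 11.702348 318
grip ((566.0343627929688, -438.4070129394531), (104.81219482421875, 26.191120147705078), 84.12309265136719) ang from nut -1.684060785391197 213.21487532703708 nut [ 590.132 -226.558]
scene knob [564.035   7.979] 60 a -0.03471973849730897
bar slope a -0.0103449505 x at y=0 14.844482 469
grip ((531.4364013671875, -478.82080078125), (211.566162109375, 79.0188217163086), 43.85276412963867) ang from nut -1.7994070437417087 259.0011195125993 nut [ 590.132 -226.558]
scene 96 89 [94.91  0.  ] 102.45282745361328 wheel -41.211488370169846
scene 32 106 [32.02  0.  ] 103.44820404052734 wheel -42.11829817640158
scene -32 102 [-32.08  -0.01] 103.18309783935547 wheel -41.09772886804992
top 96 65 [96.67 -0.  ] 101.79454803466797 wheel -51.43066562684478
top 32 77 [33.25  0.  ] 102.03800964355469 wheel -48.65657717119351
top -32 64 [-30.31   0.01] 101.20606231689453 wheel -48.7015123548133
t 25.9 at [421.1 347.7 276.6] [ 3.14  -0.007 -3.047] F [-0.2  0.4  0.4] gap 0.2 ff 0.0
```

The keeper is home (about 0 rad by the bar's slope) and the rotors are in place. Now the wrench: handle heading about -1.68 rad, nut at (590,-227).

```bash
python3 wp.py 510,-30,240,0 604,-424,200,-.107 
```

```text
t 25.9 at [421.1 347.7 276.6] [ 3.14  -0.007 -3.047] F [-0.2  0.4  0.4] gap 0.2 ff 0.0
[ -53.2 -384.5   35.5] [ 0.002 -0.007  0.094]
[-109.9 -785.6   74.3] [ 0.001 -0.007  0.201]
```

```bash
python3 -m crank '[[0,-110,-786,74,0,0,0.2],[0,-110,-786,74,0,0,0.2],[0,-110,-786,74,0,0,0.2],[0,-110,-786,74,0,0,0.2],[0,-110,-786,74,0,0,0.2],[0,-110,-786,74,0,0,0.2],[0,-110,-786,74,0,0,0.2],[0,-110,-786,74,0,0,0.2],[0,-110,-786,74,0,0,0.2],[0,-110,-786,74,0,0,0.2]]'
python3 wp.py 604,-424,200,-.107
```

```text
clock: 26.85
eef_pos: [535.5, -138.9, 228.6]
eef_rot: [3.14, -0.007, 3.035]
wrist_force: [0.8, 1.4, 0.6]
finger_gap: 0.2
finger_force: 0.0
t 26.9 at [ 535.5 -138.9  228.6] [ 3.14  -0.007  3.035] F [0.8 1.4 0.6] gap 0.2 ff 0.0
[ -98.7 -276.2   27.5] [ 0.001 -0.007  0.   ]
```

```bash
python3 -m crank '[[0,-99,-276,27,0,0,0],[0,-99,-276,27,0,0,0],[0,-99,-276,27,0,0,0],[0,-99,-276,27,0,0,0],[0,-99,-276,27,0,0,0],[0,-99,-276,27,0,0,0],[0,-99,-276,27,0,0,0],[0,-99,-276,27,0,0,0]]'
python3 wp.py 606,-424,92,-.107; python3 -c "
from cell import manip; print(manip.read_state()['joints'])"
```

```text
clock: 27.65
eef_pos: [604.1, -421.8, 199.1]
eef_rot: [3.139, -0.009, 3.034]
wrist_force: [0.6, 0.6, 0.0]
finger_gap: 0.2
finger_force: 0.0
t 27.6 at [ 604.1 -421.8  199.1] [ 3.139 -0.009  3.034] F [0.6 0.6 0. ] gap 0.2 ff 0.0
[ -3.   -2.3 107.1] [ 0.003 -0.009 -0.001]
[-0.65837642  0.76156696  0.84860706 -0.00226876  1.54005986 -2.12151841]
```

Now descend beside the grip, then touch it gently.

```bash
python3 -m crank '[[0,-3,-2,40,0,0,0],[0,-3,-2,80,0,0,0],[0,-3,-2,107,0,0,0],[0,-3,-2,107,0,0,0],[0,-3,-2,107,0,0,0]]'
python3 -m crank '[[0,5,0,0,0,0,0],[0,10,0,0,0,0,0],[0,13,0,0,0,0,0],[0,16,0,0,0,0,0],[0,16,0,0,0,0,0]]'
cat > wr.py <<'E'
import sys,numpy as np
# pusher waypoints for handle heading h at radius 195 (click b about the pin at 40 mm)
from rack import W
N=W([12,-175]); out=[]
for a in sys.argv[1:]:
    h,b=map(float,a.split(':')); p=N+40*np.array([np.cos(h),np.sin(h)]); g=h-b; p=p+155*np.array([np.cos(g),np.sin(g)])-21*np.array([np.sin(g),-np.cos(g)])
    out.append('%.1f,%.1f,92,%.3f'%(p[0],p[1],g+np.pi/2))
print(*out)
E
python3 wp.py $(python3 wr.py -1.678:0 -1.75:0 -1.82:0 -1.89:0 -1.96:0 -2.03:0)
```

```text
clock: 28.15
eef_pos: [607.8, -422.0, 95.8]
eef_rot: [3.141, -0.005, 3.037]
wrist_force: [0.0, -0.7, 0.8]
finger_gap: 0.6
finger_force: 0.0
clock: 28.65
eef_pos: [591.7, -420.8, 94.6]
eef_rot: [3.141, -0.005, 3.037]
wrist_force: [1.9, -1.0, 1.1]
finger_gap: 0.1
finger_force: 0.5
t 28.6 at [ 591.7 -420.8   94.6] [ 3.141 -0.005  3.037] F [ 1.9 -1.   1.1] gap 0.1 ff 0.5
[ 1.4 -2.1  2.6] [ 0.001 -0.005  0.002]
[15.5 -3.1  2.7] [ 0.001 -0.005  0.074]
[29.2 -3.   2.8] [ 0.    -0.005  0.144]
[42.8 -2.   2.8] [ 0.    -0.005  0.214]
[56.4 -0.   2.9] [ 0.    -0.005  0.284]
[69.9  2.8  3. ] [-0.    -0.005  0.354]
```

```bash
python3 -m crank '[[0,8,-2,2,0,0,0.037],[0,15,-3,2,0,0,0.074],[0,22,-3,2,0,0,0.109],[0,29,-3,2,0,0,0.144],[0,36,-3,2,0,0,0.179],[0,43,-2,2,0,0,0.214],[0,50,-1,2,0,0,0.249],[0,56,0,2,0,0,0.284],[0,63,1,2,0,0,0.319],[0,63,1,2,0,0,0.319]]'
python3 wp.py $(python3 wr.py -2.0:0 -2.03:0 -2.06:0 -2.09:0 -2.12:0 -2.15:0 -2.18:0 -2.21:0 -2.24:0)
```

```text
clock: 29.65
eef_pos: [528.9, -412.9, 92.5]
eef_rot: [-3.141, -0.006, 2.717]
wrist_force: [0.5, 0.6, 0.0]
finger_gap: 0.3
finger_force: 0.0
t 29.6 at [ 528.9 -412.9   92.5] [-3.141 -0.006  2.717] F [0.5 0.6 0. ] gap 0.3 ff 0.0
[ 0.9 -0.1  0.5] [-0.001 -0.006  0.004]
[ 6.7 -0.6  0.5] [-0.001 -0.006  0.034]
[12.6 -1.   0.6] [-0.001 -0.006  0.064]
[18.5 -1.1  0.6] [-0.001 -0.006  0.094]
[24.4 -1.   0.7] [-0.001 -0.006  0.124]
[30.3 -0.8  0.7] [-0.001 -0.006  0.154]
[36.1 -0.5  0.7] [-0.001 -0.006  0.184]
[41.9  0.   0.8] [-0.001 -0.006  0.214]
[47.9  0.7  0.8] [-0.001 -0.006  0.244]
```

```bash
python3 -m crank '[[0,3,0,0,0,0,0.015],[0,6,0,0,0,0,0.03]]' | egrep 'pos|wrist'
python3 -m crank '[[0,3,0,0,0,0,0.015],[0,6,0,0,0,0,0.03]]' | egrep 'pos|wrist'
python3 -m crank '[[0,3,0,0,0,0,0.015],[0,6,0,0,0,0,0.03]]' | egrep 'pos|wrist'
python3 wp.py
```

```text
eef_pos: [523.9, -411.1, 92.5]
wrist_force: [3.0, -5.4, 0.4]
eef_pos: [518.4, -408.8, 92.6]
wrist_force: [2.3, -7.0, -0.1]
eef_pos: [513.0, -406.0, 92.6]
wrist_force: [2.5, -6.4, -0.5]
t 30.2 at [ 513.  -406.    92.6] [-3.139 -0.005  2.627] F [ 2.5 -6.4 -0.5] gap 0.7 ff 2.7
```

```bash
for i in 1; do python3 -m crank '[[0,3,0,0,0,0,0.015],[0,6,0,0,0,0,0.03]]' | egrep 'pos|wrist'; done
python3 -m crank '[[0,3,0,0,0,0,0.015],[0,6,0,0,0,0,0.03]]' | egrep 'pos|wrist'
python3 -m crank '[[0,3,0,0,0,0,0.015],[0,6,0,0,0,0,0.03]]' | egrep 'pos|wrist'
python3 wp.py
```

```text
eef_pos: [507.8, -403.1, 92.6]
wrist_force: [1.9, -7.0, -1.1]
eef_pos: [502.6, -400.0, 92.7]
wrist_force: [2.1, -6.9, -0.5]
eef_pos: [497.6, -396.7, 92.7]
wrist_force: [3.0, -7.0, 0.5]
t 30.9 at [ 497.6 -396.7   92.7] [-3.138 -0.005  2.537] F [ 3.  -7.   0.5] gap 0.2 ff 2.7
```

```bash
python3 -m crank '[[0,3,0,0,0,0,0.015],[0,6,0,0,0,0,0.03]]' | egrep 'pos|wrist'
python3 -m crank '[[0,3,0,0,0,0,0.015],[0,6,0,0,0,0,0.03]]' | egrep 'pos|wrist'
python3 -m crank '[[0,3,0,0,0,0,0.015],[0,6,0,0,0,0,0.03]]' | egrep 'pos|wrist'
python3 wp.py $(python3 wr.py -2.19:0 -2.22:0 -2.25:0)
```

```text
eef_pos: [492.6, -393.4, 92.7]
wrist_force: [2.6, -7.0, -0.8]
eef_pos: [488.4, -390.8, 93.2]
wrist_force: [6.6, -14.5, -3.9]
eef_pos: [483.4, -387.6, 93.2]
wrist_force: [5.1, -17.8, -2.8]
t 31.4 at [ 483.4 -387.6   93.2] [-3.136e+00 -1.000e-03  2.447e+00] F [  5.1 -17.8  -2.8] gap 0.7 ff 7.6
[-14.5  -0.7   1.2] [-0.005 -0.001 -0.076]
[-8.7 -1.8  1.2] [-0.005 -0.001 -0.046]
[-2.9 -2.6  1.2] [-0.005 -0.001 -0.016]
```

The force step (7 N to 15–18 N) shows the nut is tight and the wrench is beginning to yield. I'll go on 26 mm (about 0.2 rad of break-over in total), then back off.

```bash
python3 -m crank '[[0,5,0,0,0,0,0.03],[0,10,0,0,0,0,0.06],[0,15,1,0,0,0,0.095],[0,20,1,0,0,0,0.125],[0,24,2,0,0,0,0.15],[0,26,2,0,0,0,0.16],[0,26,2,0,0,0,0.16]]'
python3 - <<'E'
from h import *; from rack import *
np.set_printoptions(precision=3,suppress=True)
im,d=shot('scene'); g=im.max(2);n='scene'; P=cloud(n,d)
k=(g<60)&(P[...,2]>88)&(P[...,2]<122)&(P[...,1]<-300)&(P[...,0]<570)&(P[...,0]>380)
k=cv2.morphologyEx(k.astype(np.uint8),cv2.MORPH_OPEN,np.ones((2,2)))>0
q=P[k][:,:2]; l=cv2.fitLine(q.astype(np.float32),cv2.DIST_HUBER,0,.01,.01).ravel(); print(len(q),q.mean(0),np.arctan2(l[1],l[0]))
E
```

```text
clock: 32.15
eef_pos: [464.6, -369.9, 93.6]
eef_rot: [-3.136, 0.0, 2.287]
wrist_force: [4.8, -18.9, -3.7]
finger_gap: 0.6
finger_force: 8.8
54 [ 459.235 -347.285] 0.5002061
```

```bash
python3 -m crank '[[0,-8,0,0,0,0,-0.05],[0,-16,0,0,0,0,-0.1],[0,-24,0,0,0,0,-0.15],[0,-32,0,0,0,0,-0.2],[0,-40,0,0,0,0,-0.2],[0,-55,0,0,0,0,-0.2],[0,-65,0,0,0,0,-0.2],[0,-65,0,0,0,0,-0.2]]'
python3 -m crank '[[0,0,0,-50,0,0,0],[0,0,0,-100,0,0,0],[0,0,0,-150,0,0,0],[0,0,0,-150,0,0,0]]'
python3 wp.py 600,-300,245,-.5 450,300,280,0
```

```text
clock: 33.0
eef_pos: [507.2, -416.4, 91.9]
eef_rot: [-3.139, -0.007, 2.488]
wrist_force: [-0.5, 0.8, 0.1]
finger_gap: 0.3
finger_force: 0.0
clock: 33.4
eef_pos: [509.0, -417.1, 250.3]
eef_rot: [-3.138, 0.004, 2.488]
wrist_force: [0.2, -0.6, 0.3]
finger_gap: 0.4
finger_force: 0.0
t 33.4 at [ 509.  -417.1  250.3] [-3.138  0.004  2.488] F [ 0.2 -0.6  0.3] gap 0.4 ff 0.0
[ -1.  148.3   4.8] [-0.004  0.004 -0.154]
[482.8 533.3 -33.7] [-0.005  0.003 -0.654]
```

```bash
python3 -m crank '[[0,483,533,-30,0,0,0],[0,483,533,-30,0,0,0],[0,483,533,-30,0,0,0],[0,483,533,-30,0,0,0],[0,483,533,-30,0,0,0],[0,483,533,-30,0,0,0],[0,483,533,-30,0,0,0],[0,483,533,-30,0,0,0],[0,483,533,-30,0,0,0],[0,483,533,-30,0,0,0]]' | grep pos
python3 -m crank '[[0,193,213,0,0,0,0],[0,193,213,0,0,0,0],[0,193,213,0,0,0,0],[0,193,213,0,0,0,0],[0,193,213,0,0,0,0],[0,193,213,0,0,0,0],[0,193,213,0,0,0,0],[0,193,213,0,0,0,0]]' | egrep 'pos|force'
python3 - <<'E'
from h import *; from rack import *
np.set_printoptions(precision=3,suppress=True)
N=W([12,-175])
for n in('top','scene'):
    im,d=shot(n); g=im.max(2); P=cloud(n,d)
    k=(g<60)&(P[...,2]>85)&(P[...,2]<122)&(P[...,1]<-280)&(P[...,0]<600)&(P[...,0]>380)
    k=cv2.morphologyEx(k.astype(np.uint8),cv2.MORPH_OPEN,np.ones((2,2)))>0
    q=np.array([ray(n,u,v,107)[:2] for v,u in zip(*np.nonzero(k))]); l=cv2.fitLine(q.astype(np.float32),cv2.DIST_HUBER,0,.01,.01).ravel(); r=(cv2.minAreaRect(q.astype(np.float32)))
    c=np.array(r[0]); print(n,len(q),r,'heading axis',np.arctan2(l[1],l[0])-np.pi,'from nut',np.arctan2(*(c-N)[::-1]),'from pin line r',np.hypot(*(c-N)))
    rr=(P[...,:2]-C)@M; k=(P[...,2]>108)&(P[...,2]<119)&(abs(rr[...,0]-12)<60)&(abs(rr[...,1])<110)&(im.min(2)>90)
    q=rr[k]; vx,vy,x0,y0=cv2.fitLine(q.astype(np.float32),cv2.DIST_HUBER,0,.01,.01).ravel(); print('bar a',vx/-vy,x0-y0*vx/vy)
E
python3 chk.py
```

```text
eef_pos: [465.8, 83.4, 264.2]
eef_pos: [442.7, 368.0, 264.3]
wrist_force: [-0.1, -0.4, 0.2]
finger_force: 0.0
top 190 ((455.1744689941406, -400.9274597167969), (102.3366928100586, 25.44127655029297), 53.045562744140625) heading axis -2.2011104 from nut -2.2294678844608287 from pin line r 220.49545485550595
bar a -0.007474399 11.492625
scene 145 ((461.6541748046875, -399.218994140625), (102.35147094726562, 22.663156509399414), 53.59641647338867) heading axis -2.2327535 from nut -2.210516133807454 from pin line r 215.21702531599027
bar a -0.007371277 14.557468
scene 96 89 [95.23 -0.01] 102.81599426269531 wheel -41.79207661087052
scene 32 101 [32.09 -0.02] 102.7609634399414 wheel -42.87108648338715
scene -32 93 [-32.29  -0.01] 102.7336654663086 wheel -41.083515775995316
top 96 66 [97.14 -0.02] 101.59861755371094 wheel -51.283634555620054
top 32 61 [32.65 -0.02] 101.43925476074219 wheel -48.40365167791419
top -32 68 [-31.56  -0.  ] 102.07182312011719 wheel -48.02224498717354
```

```bash
python3 -c "
from cell import manip
print(manip.sign_off())"
```

```text
the job is handed in; nothing more can be done
None
```

The job is handed in: three rotors lie in notches 1–3, the keeper bar is home, the nut has turned about 0.54 rad and is tight, and the wrench broke over to an estimated 0.2–0.28 rad and sprang straight; no verdict was returned, and the push that closed the bar peaked at 43 N sideways on the fingertips.

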